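Rock the stuck stopper out of the record-cleaning bottle

TASK

The rubber stopper has stuck in the neck of the amber bottle of record-cleaning fluid. Reach in under the lamp without bumping it, rock the stopper from side to side as you lift until it comes free - do not haul it straight up, or the bottle comes up out of its holder - and set the stopper down in the steel tray without dropping it. Leave the bottle standing in its holder and everything else where it is.

Things in the scene. Friction and masses are not known exactly. Their poses are not given: they have to be found in the camera images.
- stopper: Tapered black rubber stopper, 66 mm, 45 g. Origin: centre of the plug's lower end; z along its axis to the head. Upwards: plug 30 mm (19 mm across at the tip, 27 at the top, all in the neck at first), collar 4 mm thick, 35 across, resting on the mouth, red ribbed round head 30 across, 32 high. Stuck: a slow straight pull takes more than the bottle's weight and hauls the bottle up.
- head (a point): Centre of the stopper's head, on its axis, 50 mm above its origin, 16 mm below its top. Grip the head from any side; fingertips that reach below it meet the collar.
- middle (a point): Point on the stopper's axis 30 mm above its origin, at the collar's underside.
- bottle: Round amber glass bottle with a blank paper label band, loose, standing in the holder: 94 mm across, 200 mm high, neck 43 mm across, about 1.4 kg. Origin at the centre of its underside, z up its axis.
- mouth (a point): Centre of the bottle's mouth, on its axis at the top of the neck, 200 mm above the bottle's underside, 206 above the table. Leant 6 to 10 degrees to one side, then the other, about this point and raised about 2 mm with each lean, the stopper walks out with little force; after about 15 mm of rise the squeeze is slight.
- holder: Dark steel anti-tip cup fixed to the bench, 112 mm across (124 mm at its foot), 70 mm high; the bottle stands on its floor, 6 mm above the table, with about 2 mm of play all round, and can be lifted straight out. Origin at the centre of its underside.
- tray: Shallow steel tray fixed to the bench, 200 mm along its x by 150 mm along its y, rim 20 mm high, walls and floor 3 mm thick. Origin at the centre of its underside, z up.
- lamp: Aluminium bench lamp, fixed. Origin on the table plumb under its lamp head, about 30 mm from the bottle's axis towards +x; its round base (124 mm across, 24 high) stands 170 mm from the origin towards the lamp's own +x, a thin stem 190 mm from it rises to 490 mm, and a bar at 480 mm carries the lamp head over the bottle, where a gripper from straight above strikes it.
- lamp_head (a point): Centre of the lamp head, 430 mm above the table: a barrel 77 mm across, 112 mm long, leaning 25 degrees. In the lamp's frame it spans x -55 to 52 mm, y 39 mm each way; lowest edge 370 mm above the table, 128 mm above the seated stopper's top. A tool tilted 35 to 45 degrees, wrist to the lamp's -x side, fits under it and can lift the stopper 40 mm.
- puck: Steel record weight, 74 mm across, 50 mm high, loose; leave alone. Origin at the centre of its underside.
- headshell: Small cartridge on its headshell on a round aluminium stand 48 mm across, 52 mm high, loose; leave alone. Origin at the centre of its underside.
- brush: Record brush with a dark wooden back, 90 by 22 by 30 mm, loose, lying beside the work; leave alone. Origin at the centre of its underside.
Things that resemble listed ones, but are neither listed nor needed, are in the scene too. Of the things that look like the bottle, the largest one is meant.

How it is judged:
By the outcome, as a careful person would: the job done as asked, in the order asked, and still so for the second after the job is handed in, with the robot touching nothing.
It also fails if it takes over 67 s, if anything falls off the work surface, if the arm or the gripper's body presses on something with over 40 N, if the wrist force passes 120 N, or if a joint passes its speed limit or range.

ROBOT

A 6-joint arm with a two-finger parallel gripper is mounted at the origin on the work surface. World frame = base frame: x ahead of the robot, y to its left, z up, the work surface at z = 0. Lengths are in mm, angles in degrees, forces in N, time in s.
With the tool pointing down it reaches from about 300 to 850 mm from the base axis. Payload 4.2 kg.
Tool frame: the origin (TCP) lies at the centre of the arm's flange, where the gripper is bolted on; the fingertips stand 191 mm ahead of it and the grasp point (between the pads) lies 172 mm ahead of it; z points along the fingers, x is the direction in which the jaws open and shut, and the axes are right-handed (so a half turn about z gives the same grasp; the last joint's range is limited). The gripper opens to 91 mm and grips with 3 to 60 N. Pads are 32 mm wide; open, the fingers measure 118 mm over their backs; the gripper's body (76 mm by 178 mm) begins 60 mm behind the grasp point.
Start: joints at [-68.354, 18.312, 89.639, -0, 72.044, -1.146], TCP at [222.748, -530.1, 404.776] pointing down, gripper open.
Joint ranges: [-177.97, 177.97], [-48.28, 115.42], [12.27, 149.76], [-77.06, 257.06], [2.81, 150.46], [-146.56, 146.56]. Speed limits (degrees/s): [147.25, 147.25, 180, 180, 180, 180].

INTERFACE

Orientations are given as [roll, pitch, yaw] about the fixed x, y, z axes, in that order (R = Rz(yaw) Ry(pitch) Rx(roll)).
In Python, from workcell import telemetry, imaging, env gives the robot as it stands. The module is installed in compiled form; this text tells all that it offers.
- The arm moves only by the tool jog_arm, never from a script. Its argument "series" is a list of rows, each a list of 3 entries, a list of its own where there are three numbers: the shift along the world's x, y, z in mm, then the turn, a rotation vector about the world's x, y, z in rad, then the opening, from 0 (shut) to 1 (fully open). In form: [[[x, y, z], [ax, ay, az], jaw], ...]. A call has exactly 5 rows; each row is the pose to reach, as a shift and turn from the pose measured when the call began; what a row does not reach only later rows make up. A row lasts 1/12 s, in which the tool goes at most 41.7 mm and 7.16 degrees, less where a joint would pass 70% of its speed; a pose out of reach is approached as far as the arm can. A call with a gripper value outside its range is refused whole. The fingers move at their own pace and stop on an object; "squeeze" is the grip in N (left out, the last holds). Time passes only in rows, so rows that repeat a pose let the fingers close, or fill a call up. It gives the time, the measured TCP pose, the force and the opening at its end, in the units of the state.
- telemetry.state(): the state, without advancing time (a new reading comes with each control period).
- imaging.grab_frame(name): name is "scene" or "top"; returns a dict with "pixels" (420x560x3 uint8, red, green, blue), "fov_y" (degrees; the focal length in pixels is half the picture's height over the tangent of half this angle, whatever the lens; pixels are square), "cx", "cy" (the principal point, pixels), "k1" (the pictures are not rectified: a ray, as slopes to the right and down, at radius r is drawn at 1 + k1 r^2 times it, then the intrinsics apply), "R" (3x3) and "t" (3): a world point X has camera coordinates R X + t. Camera axes: x right, y down, z forward; pixel columns grow to the right and rows downward; lengths in mm; the calibration is good to about 2 mm. A picture is of the moment at which its call begins. There is no depth.
- env.job_done(): hands the job in, once; it reports no verdict.
The state is a dict: "time_s": time; "qpos": joint angles; "qvel": joint speeds; "effort": joint torques, N m; "ee_pos": TCP position; "ee_rot": TCP orientation; "force": force on the tool from outside, world axes, zero at the start; "torque": the same for the moment, N m; "gripper_width": finger opening in mm.
Only numpy, scipy, OpenCV 4.12 (cv2) and the standard library are available. Lean on these libraries where they do the work, as an engineer would, in place of code of your own. Each camera call takes 0.05 s, during which the arm holds its last target.

## Working session

There is one attempt and no reset: what is moved stays moved. The work goes in short steps, Python scripts to look and compute and a tool call to move; the robot and the scene stay as the last step left them, time stands still between calls to the robot, and variables do not carry over. Pictures are saved under pics/ and viewed, and the job is handed in when it is done.

Besides the shell and the picture viewer there is one more tool, called as name(argument=value, ...), one argument or row to a line, values as JSON. jog_arm: Moves the arm, as the interface text tells. Its arguments: {"type":"object","properties":{"series":{"type":"array"},"squeeze":{"type":"number"}},"required":["series"]}

```bash
mkdir -p pics; cat > h.py <<'E'
import numpy as np, cv2
from workcell import telemetry, imaging, env
def grab(name,fn=None):
    f=imaging.grab_frame(name)
    if fn: cv2.imwrite('pics/'+fn,cv2.cvtColor(f['pixels'],cv2.COLOR_RGB2BGR))
    return f
def K(f):
    F=210/np.tan(np.radians(f['fov_y'])/2); return F,f['cx'],f['cy']
def proj(f,X):
    X=np.atleast_2d(X); c=X@np.array(f['R']).T+np.array(f['t']); s=c[:,:2]/c[:,2:]
    s=s*(1+f['k1']*(s**2).sum(1,keepdims=True)); F,cx,cy=K(f); return s*F+[cx,cy]
def ray(f,p):
    F,cx,cy=K(f); A=np.array([[F,0,cx],[0,F,cy],[0,0,1.]])
    s=cv2.undistortPoints(np.array([[p]],float),A,np.array([f['k1'],0,0,0.]))[0,0]
    R=np.array(f['R']);d=R.T@np.array([s[0],s[1],1]);o=-R.T@np.array(f['t']);return o,d/np.linalg.norm(d)
def atz(f,p,z):
    o,d=ray(f,p); return o+d*(z-o[2])/d[2]
def tri(a,b):
    (o1,d1),(o2,d2)=a,b
    M=np.array([d1,-d2]).T; s=np.linalg.lstsq(M,o2-o1,rcond=None)[0]
    p,q=o1+d1*s[0],o2+d2*s[1]; return (p+q)/2,np.linalg.norm(p-q)
E
python3 - <<'E'
from h import *
import pickle
for n in('scene','top'):
    f=grab(n,n+'0.png'); pickle.dump(f,open(n+'0.pkl','wb'))
    print(n,f['fov_y'],f['cx'],f['cy'],f['k1'],np.round(-np.array(f['R']).T@f['t']),np.round(f['R'],2).tolist())
print(telemetry.state())
E
```

```text
scene 44.54531375220749 277.43306585257636 204.7814489134786 0.04475105957224207 [ 994.  752. 1543.] [[-0.84, 0.55, 0.01], [0.47, 0.72, -0.52], [-0.29, -0.43, -0.85]]
top 52.84060416034616 278.39174109730584 214.1173304669354 -0.005745029432420228 [ 416.   83. 1564.] [[-0.02, -1.0, 0.01], [-0.99, 0.02, -0.11], [0.11, -0.01, -0.99]]
{'time_s': 0.1, 'qpos': array([-6.83538004e+01,  1.83498181e+01,  8.96985173e+01,  7.65112445e-04,
        7.20437258e+01, -1.14579676e+00]), 'qvel': array([-0.01148145, -0.07359138, -0.17897272,  0.04143703, -0.094993  ,
       -0.02631843]), 'effort': array([ 1.13784456e-03, -4.13330841e+01, -2.32509077e+01,  7.30128516e-02,
        4.22747433e-02, -5.98822521e-05]), 'ee_pos': array([ 222.70140289, -529.97619506,  403.99174693]), 'ee_rot': array([-1.79997432e+02,  9.20283196e-02, -6.72082381e+01]), 'force': array([ 0.2098504 , -0.89504591,  0.11992319]), 'torque': array([ 0.01262351, -0.03355241,  0.03446012]), 'gripper_width': 91.25411816319593}
```

View pics/scene0.png

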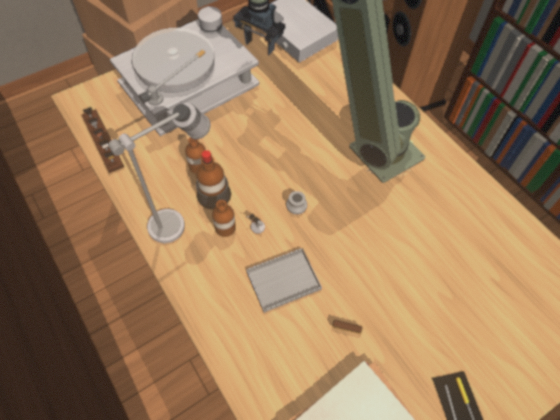

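View pics/top0.png

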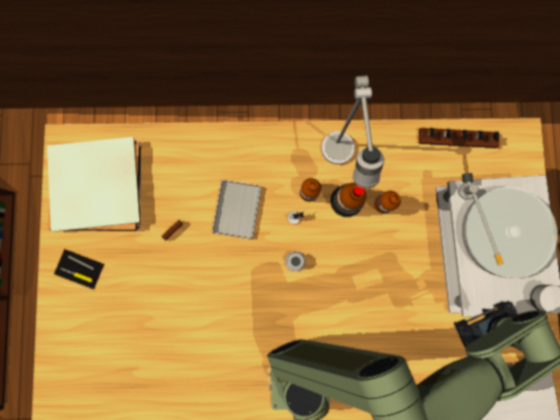

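Three amber bottles show in the scene view at (195,155), (211,180) and (223,218); in the top view they are at (388,202), (350,198) and (311,189). The middle one is the largest, stands in the dark cup and has the red head, so it fits. I'll confirm it with a crop.

```bash
python3 - <<'E'
import cv2,numpy as np
a=cv2.imread('pics/scene0.png')[95:245,100:300]; b=cv2.imread('pics/top0.png')[70:270,280:430]
a=cv2.resize(a,None,fx=2.6,fy=2.6,interpolation=cv2.INTER_CUBIC)[:520]; 
cv2.imwrite('pics/c1.png',cv2.resize(cv2.imread('pics/scene0.png')[95:245,100:300],(800,600),interpolation=cv2.INTER_CUBIC))
cv2.imwrite('pics/c2.png',cv2.resize(cv2.imread('pics/top0.png')[70:220,270,None] if 0 else cv2.imread('pics/top0.png')[70:220,270:430],(640,600),interpolation=cv2.INTER_CUBIC))
E
```

```text
(no output)
```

View pics/c1.png

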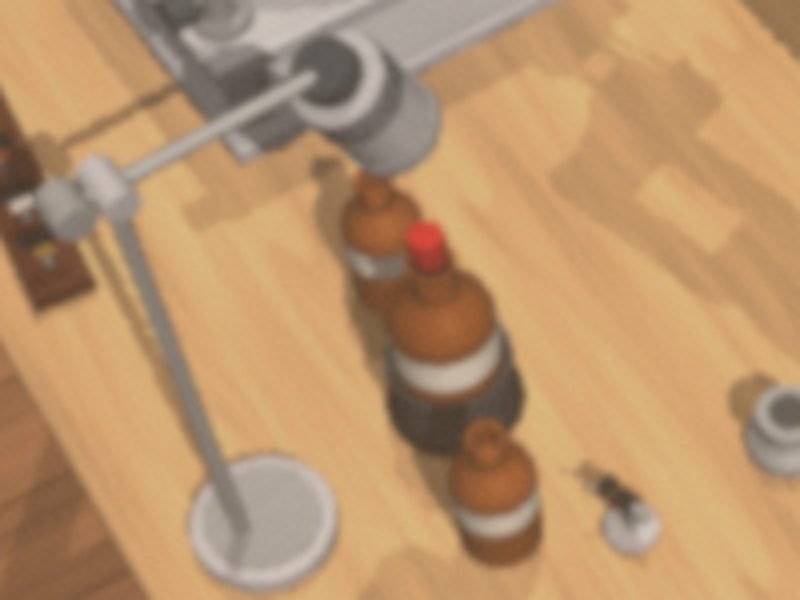

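View pics/c2.png

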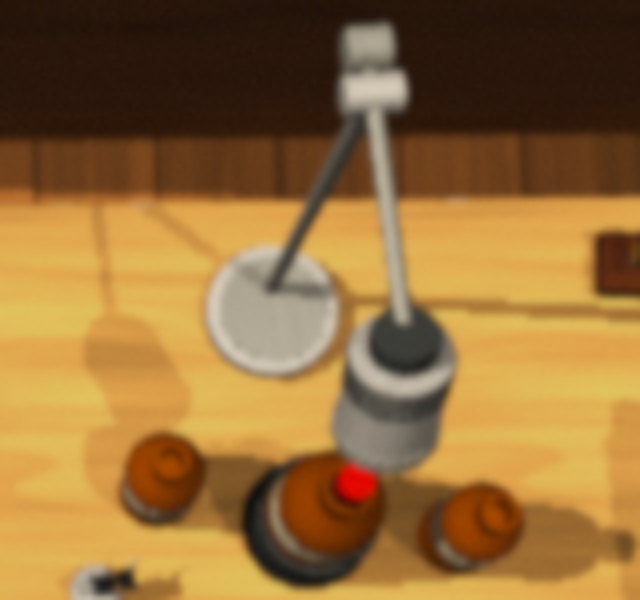

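The crops confirm it: the middle bottle at scene (207,157)/(211,185) is the largest, has the red head and sits in the dark cup. The two smaller ones are decoys. Next I measure the positions.

```bash
python3 - <<'E'
from h import *
import pickle
from scipy.optimize import least_squares
S=pickle.load(open('scene0.pkl','rb'));T=pickle.load(open('top0.pkl','rb'))
cs=[]
for f in(S,T):
    p=f['pixels'].astype(int); m=((p[...,0]>140)&(p[...,1]<70)&(p[...,2]<80)).astype(np.uint8)
    n,l,st,c=cv2.connectedComponentsWithStats(m); i=1+np.argmax(st[1:,4]); print(st[i],c[i]); cs.append(c[i])
print('tri red',tri(ray(S,cs[0]),ray(T,cs[1])))
def tx(px,py,z=210): pass
for f,c in zip((S,T),cs): print('red at z=232', atz(f,c,232), 'z=226',atz(f,c,226))
# lamp base centre top disc z=24
print('lampbase', atz(S,(100+264/4,95+520/4),24), atz(T,(270+272/4,70+311/4),24))
# tray rim corners (outer) z=20
for nm,f,c in(('S',S,[(247,280),(303,249),(320,287),(266,309)]),('T',T,[(223,180),(262,184),(253,239),(214,233)])):
    P=np.array([atz(f,q,20) for q in c]); print(nm,P.round(1).tolist(),P.mean(0).round(1))
print('holder S',atz(S,(214,190),70))
for k,s,t in(('headshell',(258,226),(295,218)),('puck',(296,202),(295,261)),('brush',(347,325),(173,230)),('botA',(222,205),(313,185)),('botB',(194,142),(392,199))): print(k,tri(ray(S,s),ray(T,t)))
print('lamphead',tri(ray(S,(100+370/4,95+105/4)),ray(T,(270+398/4,70+400/4))))
E
```

```text
[203 155   8   7  35] [206.68571429 158.08571429]
[302 181  14  13  82] [306.95121951 186.56097561]
tri red (array([654.73032074, -34.61015918, 394.90142388]), np.float64(77.90607745234237))
red at z=232 [ 639.99571245 -177.48037605  232.        ] z=226 [ 638.37697094 -181.73526769  226.        ]
red at z=232 [651.05385846 -25.02612107 232.        ] z=226 [652.11466476 -25.51136175 226.        ]
lampbase [ 835.77283155 -154.57650125   24.        ] [ 833.05199666 -161.50789325   24.        ]
S [[711.0, 163.7, 20.0], [498.6, 171.1, 20.0], [530.0, 310.3, 20.0], [712.1, 277.8, 20.0]] [612.9 230.7  20. ]
T [[717.8, 268.4, 20.0], [700.6, 124.1, 20.0], [497.6, 159.5, 20.0], [521.8, 301.6, 20.0]] [609.5 213.4  20. ]
holder S [ 641.5905292  -160.58190489   70.        ]
headshell (array([572.72469301,   4.89405387,  -0.81630938]), np.float64(4.166702898780856))
puck (array([415.1590332 ,   8.00376969,  20.4781807 ]), np.float64(0.30660149498746275))
brush (array([533.98876261, 453.03619393,  17.48808902]), np.float64(3.716803403219617))
botA (array([668.9541659 , -50.80756681, 148.04656919]), np.float64(5.17794006441405))
botB (array([ 619.52523648, -320.35464881,  147.25381066]), np.float64(1.5424407390112624))
lamphead (array([ 660.97861627, -183.40045258,  416.54267118]), np.float64(3.3911304765251122))
```

```bash
python3 - <<'E'
from h import *
import pickle
from scipy.optimize import least_squares, minimize
S=pickle.load(open('scene0.pkl','rb'));T=pickle.load(open('top0.pkl','rb'))
th=np.linspace(0,2*np.pi,60)
def cyl(x,y,z0,z1,r): return np.array([[x+r*np.cos(a),y+r*np.sin(a),z] for z in(z0,z1) for a in th])
U=8
def redness(f,box):
    x0,y0,w,h=box; p=f['pixels'][y0:y0+h,x0:x0+w].astype(float)
    # red-head colour: R high, G low
    return p
obs=[]
for f,b in((S,(195,145,28,30)),(T,(345,175,30,30))):
    p=f['pixels'][b[1]:b[1]+b[3],b[0]:b[0]+b[2]].astype(float)
    s=np.clip((p[...,0]-2.2*p[...,1])/150,0,None)*(p[...,2]>0)
    s=np.clip((p[...,0]-p[...,1]-90)/100,0,1)*((p[...,1]<85))
    obs.append(s); np.set_printoptions(linewidth=200)
    print((s*9).round().astype(int))
    ys,xs=np.mgrid[:b[3],:b[2]]; c=np.array([(xs*s).sum()/s.sum()+b[0],(ys*s).sum()/s.sum()+b[1]]); print(c,atz(f,c,232),atz(f,c,226))
E
python3 - <<'E'
import cv2
a=cv2.imread('pics/top0.png')[170:250,200:280]; cv2.imwrite('pics/t1.png',cv2.resize(a,(560,560),interpolation=cv2.INTER_CUBIC))
E
```

```text
[[0 0 0 0 0 0 0 0 0 0 0 0 0 0 0 0 0 0 0 0 0 0 0 0 0 0 0 0]
 [0 0 0 0 0 0 0 0 0 0 0 0 0 0 0 0 0 0 0 0 0 0 0 0 0 0 0 0]
 [0 0 0 0 0 0 0 0 0 0 0 0 0 0 0 0 0 0 0 0 0 0 0 0 0 0 0 0]
 [0 0 0 0 0 0 0 0 0 0 0 0 0 0 0 0 0 0 0 0 0 0 0 0 0 0 0 0]
 [0 0 0 0 0 0 0 0 0 0 0 0 0 0 0 0 0 0 0 0 0 0 0 0 0 0 0 0]
 [0 0 0 0 0 0 0 0 0 0 0 0 0 0 0 0 0 0 0 0 0 0 0 0 0 0 0 0]
 [0 0 0 0 0 0 0 0 1 2 3 3 0 0 0 0 0 0 0 0 0 0 0 0 0 0 0 0]
 [0 0 0 0 0 0 0 1 3 4 4 4 4 4 0 0 0 0 0 0 0 0 0 0 0 0 0 0]
 [0 0 0 0 0 0 0 2 4 4 5 4 4 4 3 0 0 0 0 0 0 0 0 0 0 0 0 0]
 [0 0 0 0 0 0 0 2 4 5 5 5 5 5 4 0 0 0 0 0 0 0 0 0 0 0 0 0]
 [0 0 0 0 0 0 0 1 4 4 5 4 4 4 3 1 0 0 0 0 0 0 0 0 0 0 0 0]
 [0 0 0 0 0 0 0 0 2 3 4 4 4 3 2 0 0 0 0 0 0 0 0 0 0 0 0 0]
 [0 0 0 0 0 0 0 0 0 1 2 2 2 2 1 0 0 0 0 0 0 0 0 0 0 0 0 0]
 [0 0 0 0 0 0 0 0 0 0 0 1 1 1 0 0 0 0 0 0 0 0 0 0 0 0 0 0]
 [0 0 0 0 0 0 0 0 0 0 0 0 1 1 0 0 0 0 0 0 0 0 0 0 0 0 0 0]
 [0 0 0 0 0 0 0 0 0 0 0 0 0 0 0 0 0 0 0 0 0 0 0 0 0 0 0 0]
 [0 0 0 0 0 0 0 0 0 0 0 0 0 0 0 0 0 0 0 0 0 0 0 0 0 0 0 0]
 [0 0 0 0 0 0 0 0 0 0 0 0 0 0 0 0 0 0 0 0 0 0 0 0 0 0 0 0]
 [0 0 0 0 0 0 0 0 0 0 0 0 0 0 0 0 0 0 
[... 2093 characters left out ...]
0 0 0 0 0 0 0 0]
 [0 0 0 0 0 0 0 0 0 0 0 0 0 0 0 0 0 0 0 0 0 0 0 0 0 0 0 0 0 0]
 [0 0 0 0 0 0 0 0 0 0 0 0 0 0 0 0 0 0 0 0 0 0 0 0 0 0 0 0 0 0]
 [0 0 0 0 0 0 0 0 0 0 0 0 0 0 0 0 0 0 0 0 0 0 0 0 0 0 0 0 0 0]
 [0 0 0 0 0 0 0 0 0 0 0 0 0 0 0 0 0 0 0 0 0 0 0 0 0 0 0 0 0 0]
 [0 0 0 0 0 0 0 0 0 0 0 0 0 0 0 0 0 0 0 0 0 0 0 0 0 0 0 0 0 0]
 [0 0 0 0 0 0 0 0 0 0 0 0 0 0 0 0 0 0 0 0 0 0 0 0 0 0 0 0 0 0]
 [0 0 0 0 0 0 0 0 0 0 0 0 0 0 0 0 0 0 0 0 0 0 0 0 0 0 0 0 0 0]
 [0 0 0 0 0 0 0 0 0 0 0 0 0 0 0 0 0 0 0 0 0 0 0 0 0 0 0 0 0 0]
 [0 0 0 0 0 0 0 0 0 0 0 0 0 0 0 0 0 0 0 0 0 0 0 0 0 0 0 0 0 0]]
[358.46785831 190.32289275] [ 636.40619498 -189.51353098  232.        ] [ 637.4009976  -190.73996673  226.        ]
```

View pics/t1.png

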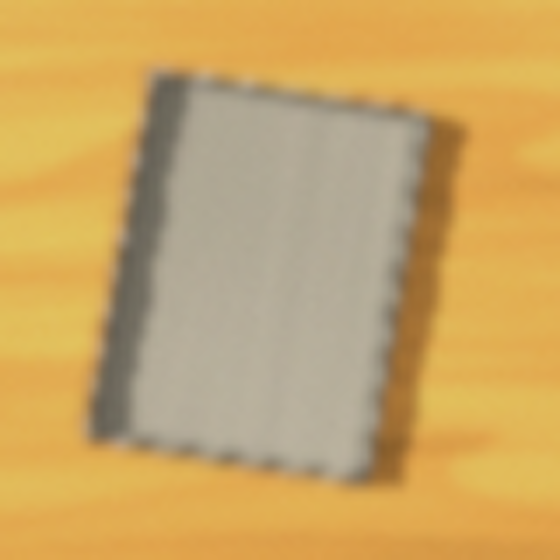

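```bash
cat > fit.py <<'E'
from h import *
from scipy.optimize import minimize
th=np.linspace(0,2*np.pi,60)
def cyl(x,y,z0,z1,r): return np.array([[x+r*np.cos(a),y+r*np.sin(a),z] for z in(z0,z1) for a in th])
def redmask(f,b):
    p=f['pixels'][b[1]:b[1]+b[3],b[0]:b[0]+b[2]].astype(float)
    return np.clip((p[...,0]-1.9*p[...,1]-p[...,2]*0.5)/60,0,1) , p
def sil(f,pts,b,U=8):
    q=(proj(f,pts)-[b[0]-.5,b[1]-.5])*U-.5
    m=np.zeros((b[3]*U,b[2]*U),np.float32)
    cv2.fillConvexPoly(m,cv2.convexHull(np.round(q*16).astype(np.int32)),1.,shift=4)
    m=cv2.resize(m,(b[2],b[3]),interpolation=cv2.INTER_AREA); return cv2.GaussianBlur(m,(0,0),.7)
def area(m): return m.sum()
E
python3 - <<'E'
from fit import *
import pickle
S=pickle.load(open('scene0.pkl','rb'));T=pickle.load(open('top0.pkl','rb'))
np.set_printoptions(linewidth=220)
B=((S,(198,146,18,20)),(T,(349,182,20,18)))
for f,b in B:
    p=f['pixels'][b[1]:b[1]+b[3],b[0]:b[0]+b[2]].astype(int)
    hsv=cv2.cvtColor(f['pixels'],cv2.COLOR_RGB2HSV)[b[1]:b[1]+b[3],b[0]:b[0]+b[2]]
    # hue
    h=hsv[...,0].astype(int); h=np.where(h>90,h-180,h)
    print(np.where(hsv[...,1]>130,h,99)); 
    for xyz in ((637,-190),(637,-185),):
        m=sil(f,cyl(*xyz,210,242,15),b); ys,xs=np.mgrid[:b[3],:b[2]]
        print(xyz,(xs*m).sum()/m.sum()+b[0],(ys*m).sum()/m.sum()+b[1],m.sum())
E
```

```text
[[12 12 12 12 12 12 99 99 99 99 99 99 99 99 99 99 99 99]
 [12 12 11 12 13 12 13 99 99 99 99 99 99 99 99 99 99 99]
 [12 12 12 11 12 12 13 99 99 99 99 99 99 99 99 99 99 99]
 [12 12 12 12 11 11 11 11 13 99 99 99 99 99 99 99 99 99]
 [11 12 11 12 10  9  7  7  8  8 10 12 99 99 99 99 99 99]
 [12 12 11 11  8  6  4  4  4  4  6  8 12 99 99 99 99 99]
 [11 12 11  9  6  4  3  2  3  3  3  5  9 99 99 99 99 99]
 [12 12 11  8  4  3  3  2  2  3  3  4  7 13 99 99 99 99]
 [12 11 10  7  5  2  2  2  2  2  2  3  5 11 99 99 99 99]
 [12 11 11  8  4  2  2  2  2  2  2  3  5 11 99 99 99 99]
 [12 12 11  9  5  4  2  2  2  3  3  3  5 10 99 99 99 99]
 [12 12 12 10  6  4  4  3  3  3  3  4  5  8 12 99 99 99]
 [12 99 99 11  8  5  4  4  3  4  3  4  4  7 12 14 99 99]
 [99 99 99 99  9  6  4  4  4  3  4  4  4  7 11 13 15 99]
 [99 99 99 99 10  7  5  4  3  3  3  4  5  7 12 14 99 99]
 [99 99 99 99 12  9  6  4  4  3  4  4  6 10 12 13 99 99]
 [99 99 99 99 11 11  9  6  6  5  6  6  9 10 12 13 14 99]
 [99 99 99 99 13 11 11 10  9  8  9 11 12 12 12 13 14 14]
 [99 99 99 13 11 12 12 11 12 11 12 12 12 12 12 12 12 12]
 [12 13 13 13 12 
[... 711 characters left out ...]
  7 13 16 16 16]
 [13 13 13 11  5  2  1  1  1  1  2  1  1  2  4  7 13 15 16 16]
 [13 13 13 11  5  2  1  1  1  1  1  1  1  3  5  8 13 15 15 16]
 [13 12 13 12  8  2  1  1  1  1  1  2  3  5  8 11 13 15 16 16]
 [12 13 13 12 10  6  2  1  1  1  2  3  5  8 10 12 13 15 16 16]
 [13 13 13 13 12  9  7  5  3  3  4  6  9 11 12 12 13 14 16 16]
 [13 13 12 12 12 12 11 10 10  9 10 11 12 12 13 13 13 15 15 16]
 [13 13 13 12 13 13 13 13 13 12 12 12 12 13 12 13 14 14 15 16]
 [13 13 12 12 12 12 13 13 12 12 12 12 12 13 13 13 13 15 16 16]
 [12 12 13 12 12 12 12 12 13 13 13 13 12 12 13 13 14 16 16 16]]
(637, -190) 358.3068340828188 190.40066223168833 93.75017
(637, -185) 356.75391179815324 190.4185077921303 93.29181
```

```bash
cat > plan.py <<'E'
from h import *
from scipy.spatial.transform import Rotation as Ro
def Rt(tilt,az,jawaz):  # jaw horizontal at jawaz
    t,a,j=np.radians([tilt,az,jawaz]); z=np.array([np.sin(t)*np.cos(a),np.sin(t)*np.sin(a),-np.cos(t)])
    x=np.array([np.cos(j),np.sin(j),0]); x-=z*(x@z); x/=np.linalg.norm(x); return np.column_stack([x,np.cross(z,x),z])
def cur():
    s=telemetry.state(); return s,np.array(s['ee_pos']),Ro.from_euler('xyz',s['ee_rot'],degrees=True)
def plan(pos,R,mm=38,deg=6.5,verbose=True):
    s,p,r=cur(); R=Ro.from_matrix(R) if not isinstance(R,Ro) else R
    d=np.array(pos)-p; w=(R*r.inv()).as_rotvec(); n=max(np.linalg.norm(d)/mm,np.degrees(np.linalg.norm(w))/deg,1e-6)
    print('rows needed %.1f'%n,'shift',d.round(1),'rot',w.round(3),'q',np.round(s['qpos'],0),'F',np.round(s['force'],1))
    for k in range(1,6):
        a=min(1,k/n); print((d*a).round(1).tolist(),(w*a).round(3).tolist())
A=-16.5; J=A-90
def tcp(g,R,d=172): return np.array(g)-R[:,2]*d
E
python3 - <<'E'
from plan import *
R=Rt(42,A,J); g=[637,-189,238]
print(tcp(g,R),tcp(g,R,272)); plan(tcp(g,R,272)+[-30,0,40],R)
E
```

```text
[ 526.64899154 -156.31254211  365.82090998] [ 462.49142848 -137.30820613  440.13539253]
rows needed 11.9 shift [209.8 392.7  76.1] rot [ 0.039 -0.746 -0.655] q [-68.  18.  90.   0.  72.  -1.] F [ 0.2 -0.9  0.1]
[17.7, 33.0, 6.4] [0.003, -0.063, -0.055]
[35.3, 66.1, 12.8] [0.007, -0.126, -0.11]
[53.0, 99.1, 19.2] [0.01, -0.188, -0.165]
[70.6, 132.1, 25.6] [0.013, -0.251, -0.22]
[88.3, 165.2, 32.0] [0.017, -0.314, -0.275]
```

jog_arm(
  series=[
    [[6,12,30],[0.003,-0.06,-0.055],1],
    [[24,44,45],[0.007,-0.126,-0.11],1],
    [[42,78,55],[0.01,-0.19,-0.165],1],
    [[60,112,60],[0.013,-0.25,-0.22],1],
    [[78,146,65],[0.017,-0.314,-0.275],1],
  ],
)

```text
time_s: 0.52
ee_pos: [301.1, -382.6, 469.3]
ee_rot: [-162.2, -3.5, -83.9]
force: [1.4, -0.3, 0.3]
gripper_width: 91.2
```

```bash
cat > pg.py <<'E'
from plan import *
R=Rt(42,A,J); g=[637,-189,238]
plan(tcp(g,R,272)+[-30,0,40],R)
E
python3 pg.py
```

```text
rows needed 7.3 shift [131.4 245.3  10.9] rot [ 0.022 -0.429 -0.376] q [-57.   6.  98.  16.  66.  21.] F [ 1.4 -0.3  0.3]
[17.9, 33.5, 1.5] [0.003, -0.058, -0.051]
[35.9, 66.9, 3.0] [0.006, -0.117, -0.103]
[53.8, 100.4, 4.4] [0.009, -0.175, -0.154]
[71.7, 133.9, 5.9] [0.012, -0.234, -0.205]
[89.7, 167.3, 7.4] [0.015, -0.292, -0.257]
```

jog_arm(
  series=[
    [[18,33.5,1.5],[0.003,-0.058,-0.051],1],
    [[36,67,3],[0.006,-0.117,-0.103],1],
    [[54,100,4.5],[0.009,-0.175,-0.154],1],
    [[72,134,6],[0.012,-0.234,-0.205],1],
    [[90,167,7.5],[0.015,-0.292,-0.257],1],
  ],
)

```text
time_s: 0.93
ee_pos: [391.0, -213.9, 476.6]
ee_rot: [-145.4, -2.0, -99.7]
force: [0.8, -0.8, -1.1]
gripper_width: 91.1
```

```bash
python3 pg.py
```

```text
rows needed 2.3 shift [41.4 76.6  3.5] rot [ 0.005 -0.134 -0.117] q [-34.  -3. 108.  18.  43.  55.] F [ 0.8 -0.8 -1.1]
[18.1, 33.4, 1.5] [0.002, -0.058, -0.051]
[36.1, 66.8, 3.1] [0.005, -0.117, -0.102]
[41.4, 76.6, 3.5] [0.005, -0.134, -0.117]
[41.4, 76.6, 3.5] [0.005, -0.134, -0.117]
[41.4, 76.6, 3.5] [0.005, -0.134, -0.117]
```

jog_arm(
  series=[
    [[18,33.5,1.5],[0.002,-0.058,-0.051],1],
    [[36,67,3],[0.005,-0.117,-0.102],1],
    [[41.4,76.6,3.5],[0.005,-0.134,-0.117],1],
    [[41.4,76.6,3.5],[0.005,-0.134,-0.117],1],
    [[41.4,76.6,3.5],[0.005,-0.134,-0.117],1],
  ],
)

```text
time_s: 1.35
ee_pos: [432.5, -136.1, 479.7]
ee_rot: [-138.1, -0.0, -106.3]
force: [0.2, -0.3, 0.3]
gripper_width: 91.4
```

```bash
python3 - <<'E'
from plan import *
R=Rt(42,A,J); g=[637,-189,238]
plan(tcp(g,R,172+45),R,30)
for n in('scene','top'):
    f=grab(n,n+'1.png')
    s,p,r=cur(); tip=p+r.as_matrix()[:,2]*191; print(n,'tip px',proj(f,[tip,p,g]).round(1).tolist())
a=cv2.imread('pics/scene1.png')[60:240,100:340];cv2.imwrite('pics/c3.png',cv2.resize(a,(800,600),interpolation=cv2.INTER_CUBIC))
a=cv2.imread('pics/top1.png')[100:280,270:450];cv2.imwrite('pics/c4.png',cv2.resize(a,(600,600),interpolation=cv2.INTER_CUBIC))
E
```

```text
rows needed 3.5 shift [ 65.3 -11.6 -80.4] rot [ 0.    -0.001 -0.003] q [-20.  -3. 110.   4.  32.  84.] F [ 0.2 -0.3  0.3]
[18.8, -3.3, -23.1] [0.0, -0.0, -0.001]
[37.6, -6.7, -46.3] [0.0, -0.001, -0.002]
[56.4, -10.0, -69.4] [0.0, -0.001, -0.003]
[65.3, -11.6, -80.4] [0.0, -0.001, -0.003]
[65.3, -11.6, -80.4] [0.0, -0.001, -0.003]
scene tip px [[228.1, 125.8], [268.1, 83.1], [205.5, 154.1]]
top tip px [[361.4, 212.0], [360.4, 253.3], [358.7, 189.8]]
```

View pics/c3.png

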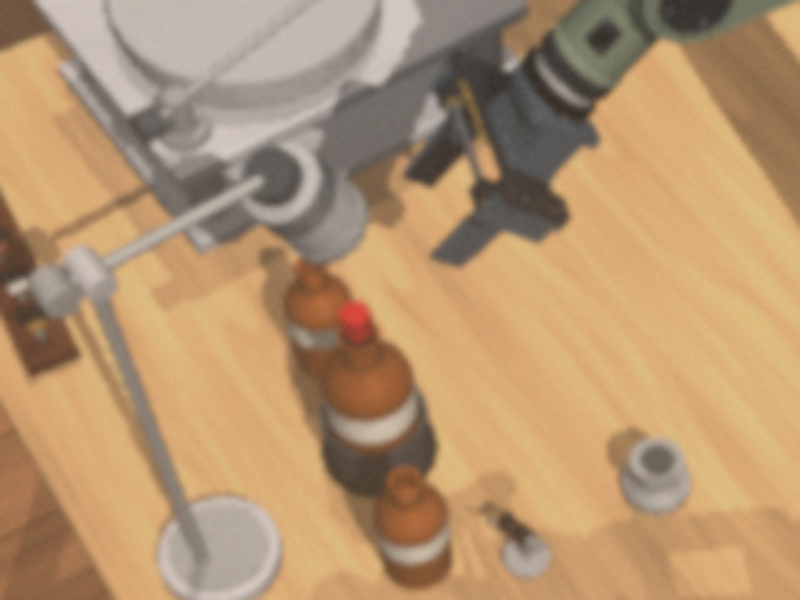

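View pics/c4.png

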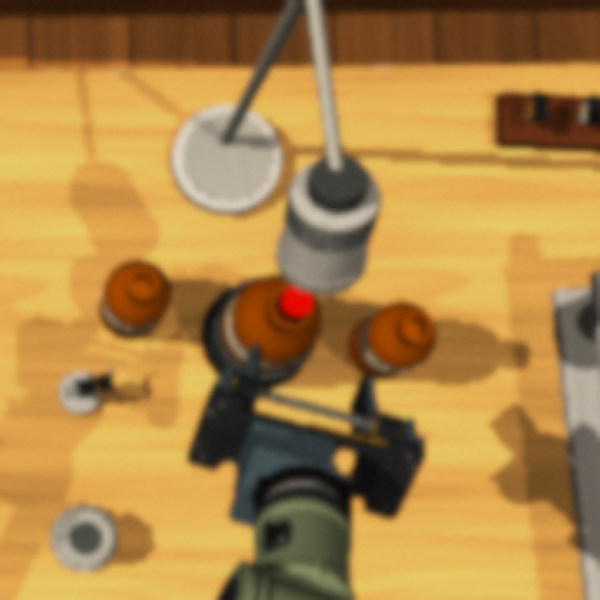

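The approach view is as expected. The finger midpoint is at scene (230,126) against a predicted (228,126), and the red head is at (206,157), ahead of the jaws. The lamp head is well clear, so I go on in.

jog_arm(
  series=[
    [[19,-3.3,-23],[0,0,0],1],
    [[37.6,-6.7,-46],[0,0,0],1],
    [[56.4,-10,-69],[0,0,-0.003],1],
    [[65.3,-11.6,-80.4],[0,0,-0.003],1],
    [[65.3,-11.6,-80.4],[0,0,-0.003],1],
  ],
)

```text
time_s: 1.87
ee_pos: [497.9, -150.9, 395.7]
ee_rot: [-138.5, -0.0, -106.8]
force: [-0.6, 0.3, 0.3]
gripper_width: 91.3
```

```bash
python3 - <<'E'
from plan import *
R=Rt(42,A,J); g=[637,-189,238]
plan(tcp(g,R,172),R,12)
for n in('scene','top'):
    f=grab(n,n+'2.png')
    s,p,r=cur(); tip=p+r.as_matrix()[:,2]*191; print(n,'tip px',proj(f,[tip,p,g]).round(1).tolist())
a=cv2.imread('pics/scene2.png')[90:210,140:300];cv2.imwrite('pics/c5.png',cv2.resize(a,(800,600),interpolation=cv2.INTER_CUBIC))
a=cv2.imread('pics/top2.png')[130:250,300:420];cv2.imwrite('pics/c6.png',cv2.resize(a,(600,600),interpolation=cv2.INTER_CUBIC))
E
```

```text
rows needed 3.5 shift [ 28.8  -5.4 -29.9] rot [-0.002 -0.009  0.006] q [-18.   7. 112.   3.  20.  86.] F [-0.6  0.3  0.3]
[8.3, -1.6, -8.6] [-0.001, -0.002, 0.002]
[16.5, -3.1, -17.1] [-0.001, -0.005, 0.003]
[24.8, -4.7, -25.7] [-0.002, -0.007, 0.005]
[28.8, -5.4, -29.9] [-0.002, -0.009, 0.006]
[28.8, -5.4, -29.9] [-0.002, -0.009, 0.006]
scene tip px [[210.1, 148.6], [247.3, 109.3], [205.5, 154.1]]
top tip px [[359.6, 194.4], [358.2, 230.1], [358.7, 189.8]]
```

View pics/c5.png

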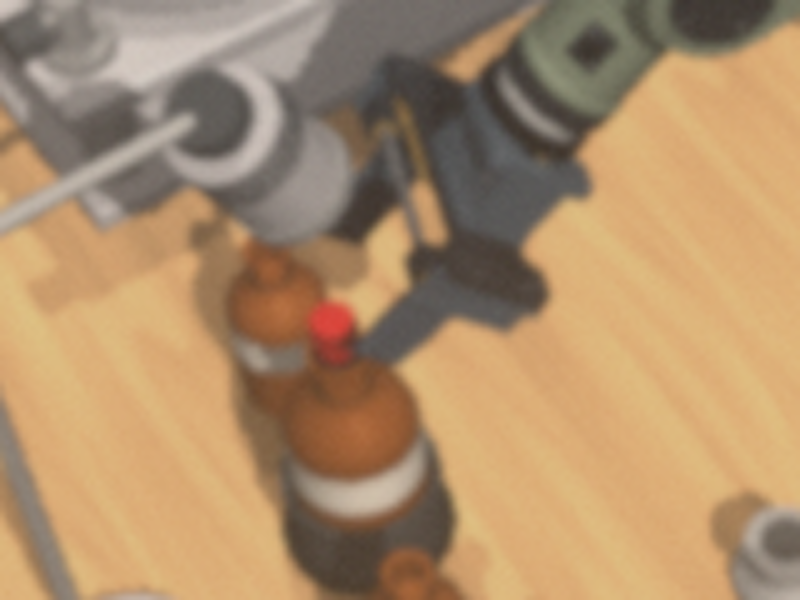

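View pics/c6.png

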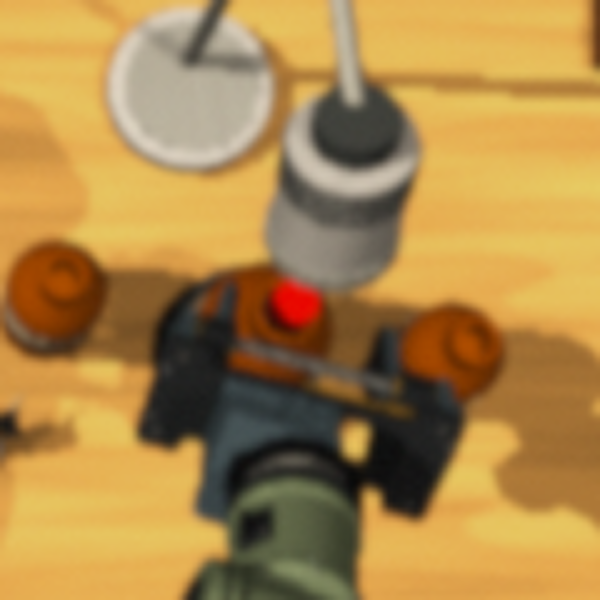

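jog_arm(
  series=[
    [[8.3,-1.6,-8.6],[0,-0.002,0.002],1],
    [[16.5,-3.1,-17],[-0.001,-0.005,0.003],1],
    [[24.8,-4.7,-25.7],[-0.002,-0.007,0.005],1],
    [[28.8,-5.4,-29.5],[-0.002,-0.009,0.006],1],
    [[28.8,-5.4,-29.5],[-0.002,-0.009,0.006],1],
  ],
)

```text
time_s: 2.38
ee_pos: [526.7, -156.0, 368.1]
ee_rot: [-137.7, 0.0, -106.5]
force: [-0.1, -0.6, -0.3]
gripper_width: 91.3
```

```bash
python3 - <<'E'
from plan import *
R=Rt(42,A,J); g=[637,-189,238]
plan(tcp(g,R,172),R,12)
for n in('scene','top'):
    f=grab(n,n+'3.png')
    s,p,r=cur(); tip=p+r.as_matrix()[:,2]*191; print(n,'tip px',proj(f,[tip,p,g]).round(1).tolist())
a=cv2.imread('pics/scene3.png')[110:200,150:270];cv2.imwrite('pics/c7.png',cv2.resize(a,(800,600),interpolation=cv2.INTER_CUBIC))
a=cv2.imread('pics/top3.png')[140:230,310:400];cv2.imwrite('pics/c8.png',cv2.resize(a,(600,600),interpolation=cv2.INTER_CUBIC))
E
```

```text
rows needed 0.2 shift [-0.1 -0.4 -2.3] rot [ 0.001  0.004 -0.001] q [-18.  11. 111.   4.  15.  85.] F [-0.1 -0.6 -0.3]
[-0.1, -0.4, -2.3] [0.001, 0.004, -0.001]
[-0.1, -0.4, -2.3] [0.001, 0.004, -0.001]
[-0.1, -0.4, -2.3] [0.001, 0.004, -0.001]
[-0.1, -0.4, -2.3] [0.001, 0.004, -0.001]
[-0.1, -0.4, -2.3] [0.001, 0.004, -0.001]
scene tip px [[201.9, 157.1], [238.5, 118.8], [205.5, 154.1]]
top tip px [[358.9, 186.4], [357.6, 220.7], [358.7, 189.8]]
```

View pics/c7.png

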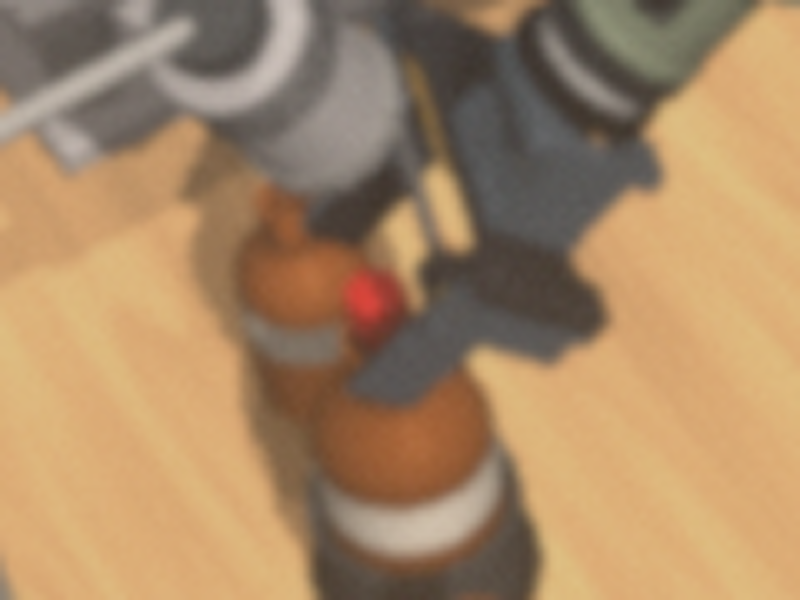

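View pics/c8.png

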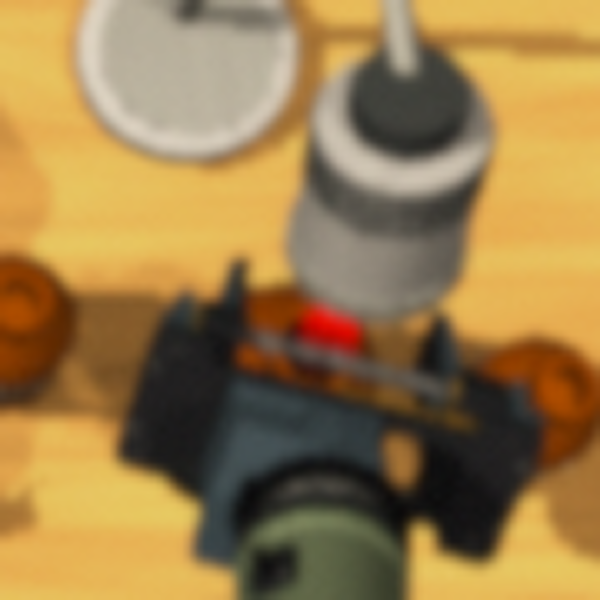

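The red head lies between the fingers, at scene (206,156) and top (360,189). Both views put it about 3 mm nearer the +y finger, so I shift the tool that way and close gently.

jog_arm(
  series=[
    [[0.9,2.8,-1],[0,0.004,0],0.6],
    [[0.9,2.8,-1],[0,0.004,0],0.45],
    [[0.9,2.8,-1],[0,0.004,0],0.4],
    [[0.9,2.8,-1],[0,0.004,0],0.36],
    [[0.9,2.8,-1],[0,0.004,0],0.33],
  ],
  squeeze=5,
)

```text
time_s: 2.9
ee_pos: [527.1, -152.9, 368.5]
ee_rot: [-137.8, -0.1, -106.5]
force: [-0.2, 0.4, 0.7]
gripper_width: 61.2
```

jog_arm(
  series=[
    [[0,0,0],[0,0,0],0.3],
    [[0,0,0],[0,0,0],0.25],
    [[0,0,0],[0,0,0],0.2],
    [[0,0,0],[0,0,0],0.2],
    [[0,0,0],[0,0,0],0.2],
  ],
  squeeze=5,
)

```text
time_s: 3.32
ee_pos: [527.2, -153.3, 368.9]
ee_rot: [-137.8, -0.1, -106.5]
force: [-1.5, -3.7, 1.7]
gripper_width: 30.0
```

```bash
python3 - <<'E'
from plan import *
R=Rt(42,A,J); g=[637,-189,238]
s,p,r=cur(); print(p+r.as_matrix()[:,2]*172, s['force'],s['gripper_width'])
for n in('scene','top'):
    f=grab(n,n+'4.png')
a=cv2.imread('pics/scene4.png')[110:200,150:270];cv2.imwrite('pics/c9.png',cv2.resize(a,(800,600),interpolation=cv2.INTER_CUBIC))
a=cv2.imread('pics/top4.png')[140:230,310:400];cv2.imwrite('pics/c10.png',cv2.resize(a,(600,600),interpolation=cv2.INTER_CUBIC))
E
```

```text
[ 638.01904706 -186.27884344  241.60578581] [-1.50471731 -3.6746375   1.6555146 ] 29.950460558620115
```

View pics/c9.png

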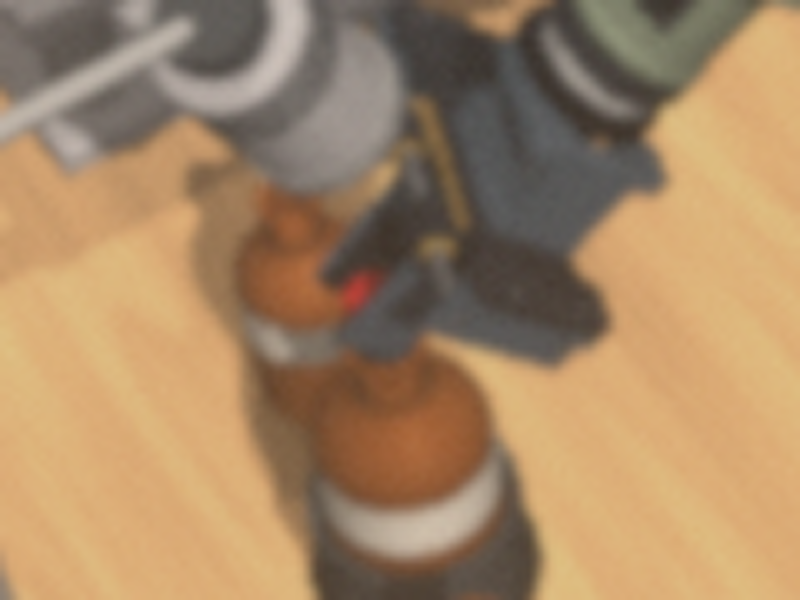

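View pics/c10.png

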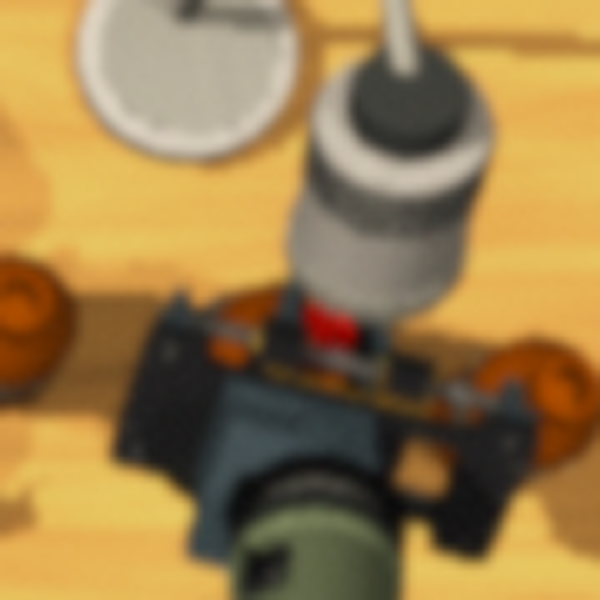

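The jaws stopped at 30.0 mm, the head's diameter, with little side force. I firm the grip and then start rocking.

jog_arm(
  series=[
    [[0,0,0],[0,0,0],0.2],
    [[0,0,0],[0,0,0],0.2],
    [[0,0,0],[0,0,0],0.2],
    [[0,0,0],[0,0,0],0.2],
    [[0,0,0],[0,0,0],0.2],
  ],
  squeeze=40,
)

```text
time_s: 3.83
ee_pos: [527.1, -153.4, 368.9]
ee_rot: [-137.8, -0.1, -106.5]
force: [-1.4, -3.2, 1.1]
gripper_width: 29.3
```

```bash
cat > rock.py <<'E'
from plan import *
import sys,json,os
s,p,r=cur()
if not os.path.exists('ref.json'): json.dump([p.tolist(),r.as_rotvec().tolist(),s['force'].tolist()],open('ref.json','w'))
p0,r0,f0=json.load(open('ref.json')); p0=np.array(p0); r0=Ro.from_rotvec(r0)
M=np.array([638,-187,206.]); h=np.array([np.cos(np.radians(A)),np.sin(np.radians(A)),0])
G=p+r.as_matrix()[:,2]*172; G0=p0+r0.as_matrix()[:,2]*172
w=(r*r0.inv()).as_rotvec()
q=Ro.from_rotvec(w); rise=(p-(M+q.apply(p0-M)))
print('lean',np.degrees(w@h).round(1),'rise',rise.round(1),'dF',(s['force']-f0).round(1),'tq',np.round(s['torque'],2),'w',round(s['gripper_width'],1),'t',round(s['time_s'],2))
for a in sys.argv[1:]:
    th,z=map(float,a.split(',')); q=Ro.from_rotvec(h*np.radians(th))
    P=M+q.apply(p0-M)+[0,0,z]; W=(q*r0*r.inv()).as_rotvec()
    print(a,(P-p).round(1).tolist(),W.round(3).tolist())
E
python3 rock.py 4,.7 8,2
```

```text
lean 0.0 rise [0. 0. 0.] dF [0. 0. 0.] tq [-0.5   0.58 -0.41] w 29.3 t 3.83
4,.7 [-3.2, -10.9, 0.4] [0.067, -0.02, -0.0]
8,2 [-6.4, -21.7, 0.5] [0.134, -0.04, -0.0]
```

jog_arm(
  series=[
    [[-1.6,-5.5,0.2],[0.034,-0.01,0],0.2],
    [[-3.2,-10.9,0.4],[0.067,-0.02,0],0.2],
    [[-4.8,-16.3,0.4],[0.1,-0.03,0],0.2],
    [[-6.4,-21.7,0.5],[0.134,-0.04,0],0.2],
    [[-6.4,-21.7,0.5],[0.134,-0.04,0],0.2],
  ],
)

```text
time_s: 4.25
ee_pos: [520.4, -176.2, 369.2]
ee_rot: [-137.7, 7.9, -106.6]
force: [-2.7, -2.9, 0.9]
gripper_width: 28.9
```

```bash
python3 rock.py 4,2.4 0,2.8 -4,3.2 -8,4
```

```text
lean 8.0 rise [-0.1 -1.2  1.9] dF [-1.3  0.3 -0.2] tq [-0.41  0.56 -0.26] w 28.9 t 4.25
4,2.4 [3.4, 11.9, 1.8] [-0.067, 0.021, 0.002]
0,2.8 [6.7, 22.8, 2.5] [-0.134, 0.041, 0.002]
-4,3.2 [9.9, 33.7, 2.5] [-0.201, 0.061, 0.002]
-8,4 [13.1, 44.5, 2.1] [-0.268, 0.081, 0.002]
```

jog_arm(
  series=[
    [[3.4,11.9,1.8],[-0.067,0.021,0],0.2],
    [[6.7,22.8,2.5],[-0.134,0.041,0],0.2],
    [[9.9,33.7,2.5],[-0.201,0.061,0],0.2],
    [[13.1,44.5,2.1],[-0.268,0.081,0.002],0.2],
    [[13.1,44.5,2.1],[-0.268,0.081,0.002],0.2],
  ],
)

```text
time_s: 4.67
ee_pos: [531.6, -137.1, 370.6]
ee_rot: [-138.3, -5.8, -106.5]
force: [1.5, -0.8, -1.9]
gripper_width: 29.1
```

```bash
python3 rock.py -4,4.4 0,4.8 4,5.2 8,6
```

```text
lean -5.6 rise [-1.6  1.3  1.4] dF [ 2.9  2.3 -2.9] tq [ 0.41  0.36 -0.11] w 29.1 t 4.67
-4,4.4 [-1.3, -5.5, 2.3] [0.025, -0.017, 0.001]
0,4.8 [-4.5, -16.4, 3.2] [0.092, -0.037, 0.001]
4,5.2 [-7.7, -27.3, 3.2] [0.159, -0.057, 0.001]
8,6 [-10.9, -38.1, 2.9] [0.226, -0.077, 0.0]
```

```bash
python3 rock.py -8,4; python3 -c "
from h import *
print(telemetry.state()['qpos'].round(1))"
```

```text
lean -5.6 rise [-1.6  1.3  1.4] dF [ 2.9  2.3 -2.9] tq [ 0.41  0.36 -0.11] w 29.1 t 4.67
-8,4 [1.9, 5.4, 0.7] [-0.042, 0.002, 0.002]
[-14.1  11.  111.1 -20.2  17.2 107.4]
```

jog_arm(
  series=[
    [[1,2.7,0.5],[-0.02,0.001,0.001],0.2],
    [[1.9,5.4,0.7],[-0.042,0.002,0.002],0.2],
    [[1.9,5.4,0.7],[-0.042,0.002,0.002],0.2],
    [[1.9,5.4,0.7],[-0.042,0.002,0.002],0.2],
    [[1.9,5.4,0.7],[-0.042,0.002,0.002],0.2],
  ],
)

```text
time_s: 5.08
ee_pos: [532.9, -131.5, 369.8]
ee_rot: [-138.0, -8.1, -106.5]
force: [-0.5, -1.2, -7.0]
gripper_width: 29.3
```

```bash
python3 rock.py -4,4.4 -1,4.8 2,5.2 5,5.6 8,6
```

```text
lean -7.9 rise [-1.2  0.5  2. ] dF [ 0.8  1.9 -8.1] tq [ 0.48  1.01 -0.08] w 29.3 t 5.08
-4,4.4 [-2.6, -11.1, 3.1] [0.065, -0.023, 0.001]
-1,4.8 [-5.0, -19.2, 4.0] [0.115, -0.038, 0.001]
2,5.2 [-7.4, -27.4, 4.3] [0.165, -0.053, 0.001]
5,5.6 [-9.9, -35.6, 4.2] [0.215, -0.068, 0.0]
8,6 [-12.3, -43.7, 3.7] [0.266, -0.083, 0.0]
```

```bash
python3 rock.py -4,2.5 -1,2.8 2,3 5,3.3 8,4
```

```text
lean -7.9 rise [-1.2  0.5  2. ] dF [ 0.8  1.9 -8.1] tq [ 0.48  1.01 -0.08] w 29.3 t 5.08
-4,2.5 [-2.6, -11.1, 1.2] [0.065, -0.023, 0.001]
-1,2.8 [-5.0, -19.2, 2.0] [0.115, -0.038, 0.001]
2,3 [-7.4, -27.4, 2.1] [0.165, -0.053, 0.001]
5,3.3 [-9.9, -35.6, 1.9] [0.215, -0.068, 0.0]
8,4 [-12.3, -43.7, 1.7] [0.266, -0.083, 0.0]
```

jog_arm(
  series=[
    [[-2.6,-11.1,1.2],[0.065,-0.023,0],0.2],
    [[-5,-19.2,2],[0.115,-0.038,0],0.2],
    [[-7.4,-27.4,2.1],[0.165,-0.053,0],0.2],
    [[-9.9,-35.6,1.9],[0.215,-0.068,0],0.2],
    [[-12.3,-43.7,1.7],[0.266,-0.083,0],0.2],
  ],
)

```text
time_s: 5.5
ee_pos: [521.8, -169.4, 370.4]
ee_rot: [-138.2, 5.5, -106.5]
force: [0.4, -2.4, -7.4]
gripper_width: 29.4
```

```bash
python3 rock.py 8,4;python3 rock.py 8,5
```

```text
lean 5.6 rise [-2.  -0.4  1.3] dF [ 1.8  0.7 -8.5] tq [-0.47  1.24 -0.36] w 29.4 t 5.5
8,4 [-1.1, -5.7, 1.1] [0.037, -0.019, 0.001]
lean 5.6 rise [-2.  -0.4  1.3] dF [ 1.8  0.7 -8.5] tq [-0.47  1.24 -0.36] w 29.4 t 5.5
8,5 [-1.1, -5.7, 2.1] [0.037, -0.019, 0.001]
```

jog_arm(
  series=[
    [[-0.6,-2.8,0.8],[0.018,-0.009,0],0.2],
    [[-1.1,-5.7,1.1],[0.037,-0.019,0],0.2],
    [[-1.1,-5.7,1.1],[0.037,-0.019,0],0.2],
    [[-1.1,-5.7,1.1],[0.037,-0.019,0],0.2],
    [[-1.1,-5.7,1.1],[0.037,-0.019,0],0.2],
  ],
)

```text
time_s: 5.92
ee_pos: [520.2, -175.0, 370.2]
ee_rot: [-137.9, 7.8, -106.5]
force: [-0.3, -1.8, -8.5]
gripper_width: 29.2
```

```bash
python3 rock.py 8,4
python3 - <<'E'
from plan import *
for n in('scene','top'):
    f=grab(n,n+'5.png')
a=cv2.imread('pics/scene5.png')[110:200,150:270];cv2.imwrite('pics/c11.png',cv2.resize(a,(800,600),interpolation=cv2.INTER_CUBIC))
E
```

```text
lean 8.0 rise [-1.   0.3  2.4] dF [ 1.1  1.3 -9.6] tq [-0.12  1.58 -0.23] w 29.2 t 5.92
8,4 [0.5, -0.2, 1.2] [-0.0, -0.003, -0.0]
```

View pics/c11.png

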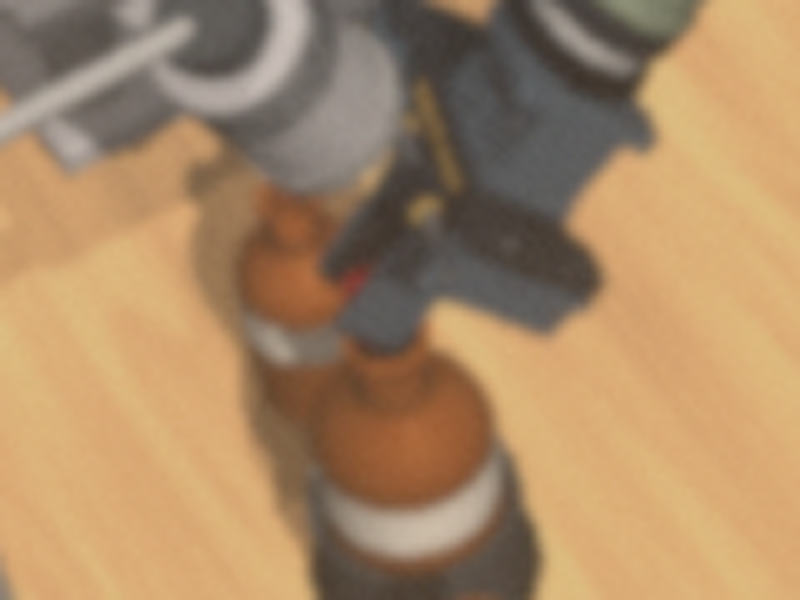

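```bash
python3 rock.py 5,3.6 1,4 -3,4.4 -6,4.8 -9,5.2
```

```text
lean 8.0 rise [-0.9  0.7  2.5] dF [  1.5   1.2 -11.7] tq [-0.11  1.75 -0.23] w 29.4 t 6.02
5,3.6 [2.8, 7.6, 1.7] [-0.051, 0.012, -0.001]
1,4 [6.0, 18.5, 2.6] [-0.118, 0.032, -0.001]
-3,4.4 [9.3, 29.4, 2.7] [-0.185, 0.051, -0.001]
-6,4.8 [11.7, 37.6, 2.4] [-0.235, 0.066, -0.0]
-9,5.2 [14.1, 45.7, 1.7] [-0.285, 0.081, -0.0]
```

jog_arm(
  series=[
    [[2.8,7.6,0.8],[-0.051,0.012,0],0.2],
    [[6,18.5,1.8],[-0.118,0.032,0],0.2],
    [[9.3,29.4,2.2],[-0.185,0.051,0],0.2],
    [[11.7,37.6,2],[-0.235,0.066,0],0.2],
    [[14.1,45.7,1.4],[-0.285,0.081,0],0.2],
  ],
)

```text
time_s: 6.43
ee_pos: [531.4, -137.1, 371.6]
ee_rot: [-138.3, -5.8, -106.4]
force: [0.5, -1.0, -8.9]
gripper_width: 29.4
```

```bash
python3 rock.py -9,4 -9,5
```

```text
lean -5.7 rise [-1.8  1.3  2.4] dF [  1.9   2.2 -10. ] tq [ 0.61  1.1  -0.05] w 29.4 t 6.43
-9,4 [2.9, 8.1, -0.8] [-0.058, 0.007, 0.0]
-9,5 [2.9, 8.1, 0.2] [-0.058, 0.007, 0.0]
```

```bash
python3 - <<'E'
s=open('rock.py').read()
s=s.replace("for a in sys","ql=Ro.from_rotvec(h*(w@h)); print('Grise',(G-(M+ql.apply(G0-M))).round(1))\nfor a in sys")
open('rock.py','w').write(s)
E
python3 rock.py -8,4 -10,4.4
```

```text
lean -5.7 rise [-1.8  1.3  2.4] dF [  1.9   2.2 -10. ] tq [ 0.61  1.1  -0.05] w 29.4 t 6.43
Grise [-1.4  1.2  2.4]
-8,4 [2.1, 5.4, -0.3] [-0.041, 0.002, 0.0]
-10,4.4 [3.7, 10.8, -0.9] [-0.075, 0.012, 0.0]
```

jog_arm(
  series=[
    [[1,2.7,0.1],[-0.02,0.001,0],0.2],
    [[2.1,5.4,0],[-0.041,0.002,0],0.2],
    [[3.7,10.8,-0.5],[-0.075,0.012,0],0.2],
    [[3.7,10.8,-0.5],[-0.075,0.012,0],0.2],
    [[3.7,10.8,-0.5],[-0.075,0.012,0],0.2],
  ],
)

```text
time_s: 6.85
ee_pos: [535.0, -125.6, 370.8]
ee_rot: [-137.8, -10.1, -106.5]
force: [-2.4, -1.1, -8.2]
gripper_width: 29.5
```

```bash
python3 rock.py -6,4.2 -2,4.6 2,5 6,5.5 10,6
python3 - <<'E'
from plan import *
for n in('scene','top'):
    f=grab(n,n+'6.png')
a=cv2.imread('pics/scene6.png')[110:200,150:270];cv2.imwrite('pics/c12.png',cv2.resize(a,(800,600),interpolation=cv2.INTER_CUBIC))
E
```

```text
lean -9.9 rise [-0.2  0.9  4.3] dF [-1.   2.1 -9.3] tq [ 0.51  1.34 -0.14] w 29.5 t 6.85
Grise [-0.2  0.9  4.3]
-6,4.2 [-3.1, -11.5, 1.4] [0.066, -0.021, -0.0]
-2,4.6 [-6.3, -22.4, 2.6] [0.133, -0.04, -0.0]
2,5 [-9.5, -33.3, 3.1] [0.199, -0.06, -0.0]
6,5.5 [-12.8, -44.2, 2.8] [0.266, -0.08, -0.0]
10,6 [-16.0, -55.0, 1.8] [0.333, -0.1, -0.0]
```

View pics/c12.png

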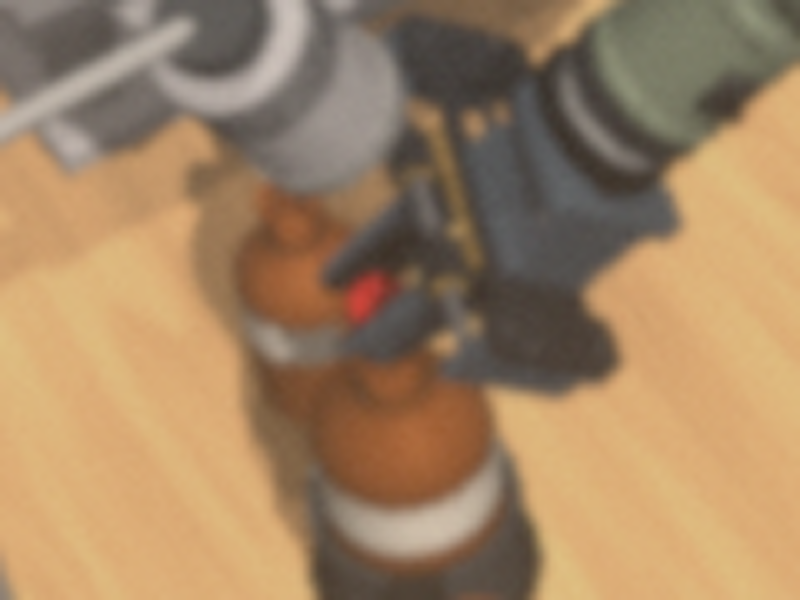

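The bottle is still seated: its label and the cup are unmoved at scene (212,185). The stopper has risen about 4 mm, so I continue.

jog_arm(
  series=[
    [[-3.1,-11.5,1.4],[0.066,-0.021,0],0.2],
    [[-6.3,-22.4,2.6],[0.133,-0.04,0],0.2],
    [[-9.5,-33.3,3.1],[0.199,-0.06,0],0.2],
    [[-12.8,-44.2,2.8],[0.266,-0.08,0],0.2],
    [[-15.6,-53.6,1.8],[0.325,-0.098,0],0.2],
  ],
)

```text
time_s: 7.37
ee_pos: [523.6, -167.3, 376.0]
ee_rot: [-138.0, 3.9, -106.7]
force: [0.3, 3.1, 0.3]
gripper_width: 29.2
```

```bash
python3 rock.py 8,5.5 9.5,6
```

```text
lean 4.0 rise [-1.1 -3.1  6.9] dF [ 1.7  6.3 -0.8] tq [0.54 0.35 0.23] w 29.2 t 7.37
Grise [-0.9 -3.2  6.9]
8,5.5 [-2.9, -7.9, -3.0] [0.065, -0.024, 0.003]
9.5,6 [-4.1, -11.9, -3.2] [0.09, -0.032, 0.003]
```

```bash
python3 rock.py 6,7 8,7.4 9.5,7.8
```

```text
lean 4.0 rise [-1.1 -3.1  6.9] dF [ 1.7  6.3 -0.8] tq [0.54 0.35 0.23] w 29.2 t 7.37
Grise [-0.9 -3.2  6.9]
6,7 [-1.3, -2.4, -0.9] [0.032, -0.014, 0.003]
8,7.4 [-2.9, -7.9, -1.1] [0.065, -0.024, 0.003]
9.5,7.8 [-4.1, -11.9, -1.4] [0.09, -0.032, 0.003]
```

jog_arm(
  series=[
    [[-1.3,-2.4,-0.9],[0.032,-0.014,0.003],0.2],
    [[-2.9,-7.9,-1.1],[0.065,-0.024,0.003],0.2],
    [[-4.1,-11.9,-1.4],[0.09,-0.032,0.003],0.2],
    [[-4.1,-11.9,-1.4],[0.09,-0.032,0.003],0.2],
    [[-4.1,-11.9,-1.4],[0.09,-0.032,0.003],0.2],
  ],
)

```text
time_s: 7.78
ee_pos: [519.9, -180.4, 377.3]
ee_rot: [-137.3, 9.2, -106.5]
force: [-3.5, -1.1, 3.1]
gripper_width: 29.6
```

```bash
python3 rock.py 6,8 2,8.4 -2,8.8 -6,9.2 -9,9.6
```

```text
lean 9.3 rise [ 1.5 -2.2 11.3] dF [-2.1  2.   2. ] tq [-0.2   0.78 -0.11] w 29.6 t 7.78
Grise [ 1.2 -2.1 11.3]
6,8 [2.4, 10.6, -1.2] [-0.054, 0.024, 0.002]
2,8.4 [5.6, 21.5, -0.0] [-0.121, 0.044, 0.002]
-2,8.8 [8.8, 32.4, 0.3] [-0.188, 0.064, 0.002]
-6,9.2 [12.0, 43.3, -0.1] [-0.254, 0.083, 0.001]
-9,9.6 [14.4, 51.4, -0.9] [-0.305, 0.098, 0.001]
```

```bash
python3 rock.py 6,11.3 2,11.8 -2,12.2 -6,12.6 -9,13
```

```text
lean 9.3 rise [ 1.5 -2.2 11.3] dF [-2.1  2.   2. ] tq [-0.2   0.78 -0.11] w 29.6 t 7.78
Grise [ 1.2 -2.1 11.3]
6,11.3 [2.4, 10.6, 2.1] [-0.054, 0.024, 0.002]
2,11.8 [5.6, 21.5, 3.4] [-0.121, 0.044, 0.002]
-2,12.2 [8.8, 32.4, 3.7] [-0.188, 0.064, 0.002]
-6,12.6 [12.0, 43.3, 3.3] [-0.254, 0.083, 0.001]
-9,13 [14.4, 51.4, 2.5] [-0.305, 0.098, 0.001]
```

jog_arm(
  series=[
    [[2.4,10.6,2],[-0.054,0.024,0.002],0.2],
    [[5.6,21.5,3.3],[-0.121,0.044,0.002],0.2],
    [[8.8,32.4,3.6],[-0.188,0.064,0.002],0.2],
    [[12,43.3,3.3],[-0.254,0.083,0.001],0.2],
    [[14.4,51.4,2.5],[-0.305,0.098,0.001],0.2],
  ],
)

```text
time_s: 8.2
ee_pos: [531.6, -138.5, 381.6]
ee_rot: [-138.0, -5.4, -106.4]
force: [-0.8, 1.8, 0.5]
gripper_width: 29.1
```

```bash
python3 rock.py -6,13 -8,13.4 -9,13.8
python3 - <<'E'
from plan import *
for n in('scene','top'):
    f=grab(n,n+'7.png')
a=cv2.imread('pics/scene7.png')[110:200,150:270];cv2.imwrite('pics/c13.png',cv2.resize(a,(800,600),interpolation=cv2.INTER_CUBIC))
E
```

```text
lean -5.3 rise [-0.4  0.8 12.9] dF [ 0.5  5.  -0.6] tq [0.41 0.51 0.13] w 29.1 t 8.2
Grise [-0.3  0.8 12.9]
-6,13 [0.3, 1.4, -0.7] [-0.013, -0.001, -0.001]
-8,13.4 [1.9, 6.8, -1.0] [-0.047, 0.009, -0.001]
-9,13.8 [2.7, 9.5, -1.0] [-0.063, 0.014, -0.001]
```

View pics/c13.png

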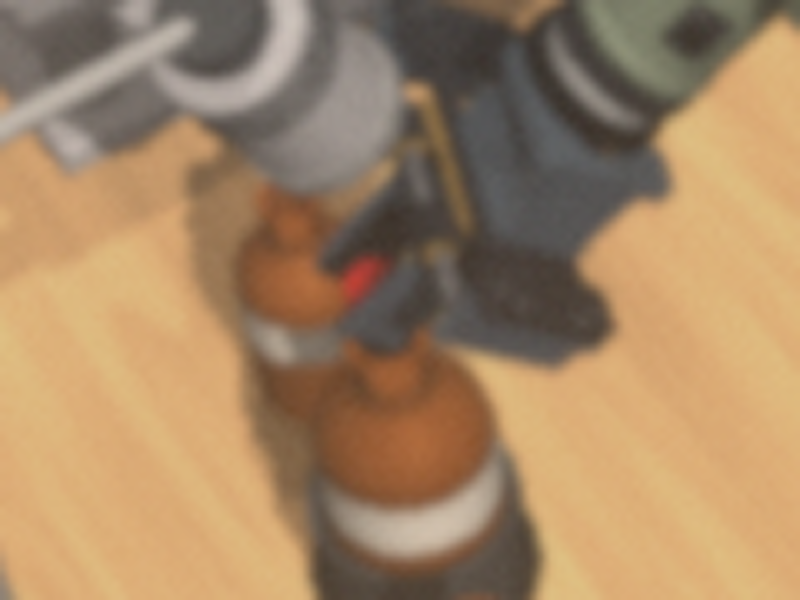

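The bottle is still seated and the stopper is up about 13 mm with almost no load. I finish this lean and do one more each way.

jog_arm(
  series=[
    [[1,4,-0.6],[-0.03,0.004,0],0.2],
    [[1.9,6.8,-0.6],[-0.047,0.009,0],0.2],
    [[2.5,9,-0.3],[-0.06,0.013,0],0.2],
    [[2.5,9,0],[-0.06,0.013,0],0.2],
    [[2.5,9,0],[-0.06,0.013,0],0.2],
  ],
)

```text
time_s: 8.72
ee_pos: [534.3, -128.8, 381.9]
ee_rot: [-137.8, -8.8, -106.2]
force: [-2.5, 1.1, 0.1]
gripper_width: 29.0
```

```bash
python3 rock.py -5,15.2 -1,15.8 3,16.4 6,17 8,17.5
```

```text
lean -8.7 rise [ 0.3  1.5 14.9] dF [-1.1  4.2 -1. ] tq [0.52 0.92 0.02] w 29.0 t 8.72
Grise [ 0.3  1.5 14.9]
-5,15.2 [-3.1, -11.0, 1.6] [0.062, -0.019, -0.005]
-1,15.8 [-6.3, -21.9, 2.8] [0.129, -0.039, -0.005]
3,16.4 [-9.6, -32.8, 3.3] [0.196, -0.058, -0.005]
6,17 [-12.0, -41.0, 3.2] [0.246, -0.073, -0.005]
8,17.5 [-13.6, -46.4, 3.1] [0.28, -0.083, -0.005]
```

jog_arm(
  series=[
    [[-3.1,-11,1.6],[0.062,-0.019,0],0.2],
    [[-6.3,-21.9,2.8],[0.129,-0.039,0],0.2],
    [[-9.6,-32.8,3.3],[0.196,-0.058,0],0.2],
    [[-12,-41,3.2],[0.246,-0.073,0],0.2],
    [[-12.8,-43.7,3.2],[0.263,-0.078,0],0.2],
  ],
)

```text
time_s: 9.13
ee_pos: [521.9, -171.0, 385.1]
ee_rot: [-137.8, 6.0, -106.2]
force: [-1.8, -2.2, -6.4]
gripper_width: 29.2
```

```bash
python3 rock.py 4,17.5 2,18 -1,18.5 -4,19 -6,19.5
```

```text
lean 6.1 rise [-0.3 -0.5 16.9] dF [-0.4  1.  -7.5] tq [-0.33  1.58 -0.32] w 29.2 t 9.13
Grise [-0.3 -0.5 16.9]
4,17.5 [2.0, 6.7, 1.0] [-0.036, 0.01, -0.004]
2,18 [3.6, 12.2, 1.8] [-0.069, 0.02, -0.004]
-1,18.5 [6.0, 20.4, 2.3] [-0.12, 0.034, -0.004]
-4,19 [8.5, 28.5, 2.4] [-0.17, 0.049, -0.004]
-6,19.5 [10.1, 34.0, 2.4] [-0.203, 0.059, -0.004]
```

jog_arm(
  series=[
    [[2,6.7,0.4],[-0.036,0.01,-0.004],0.2],
    [[3.6,12.2,1],[-0.069,0.02,-0.004],0.2],
    [[6,20.4,1.6],[-0.12,0.034,-0.004],0.2],
    [[8.5,28.5,1.8],[-0.17,0.049,-0.004],0.2],
    [[10.9,36.7,1.6],[-0.22,0.064,-0.004],0.2],
  ],
)

```text
time_s: 9.55
ee_pos: [532.7, -134.8, 386.8]
ee_rot: [-137.7, -6.9, -106.6]
force: [-0.3, 2.2, -5.2]
gripper_width: 28.9
```

```bash
python3 rock.py -5,19 -7,19 -8,19.5
```

```text
lean -6.7 rise [ 0.2  0.1 19.2] dF [ 1.1  5.4 -6.3] tq [0.98 0.92 0.31] w 28.9 t 9.55
Grise [ 0.2  0.1 19.2]
-5,19 [-1.6, -5.0, 0.5] [0.029, -0.008, 0.002]
-7,19 [0.0, 0.4, -0.2] [-0.004, 0.002, 0.002]
-8,19.5 [0.8, 3.1, -0.0] [-0.021, 0.007, 0.002]
```

```bash
python3 rock.py -4,19.7 -1,20.2 2,20.8 5,21.4 7,22
```

```text
lean -6.7 rise [ 0.2  0.1 19.2] dF [ 1.1  5.4 -6.3] tq [0.98 0.92 0.31] w 28.9 t 9.55
Grise [ 0.2  0.1 19.2]
-4,19.7 [-2.4, -7.7, 1.4] [0.046, -0.013, 0.002]
-1,20.2 [-4.8, -15.9, 2.3] [0.096, -0.028, 0.002]
2,20.8 [-7.2, -24.1, 2.9] [0.147, -0.043, 0.002]
5,21.4 [-9.7, -32.2, 3.0] [0.197, -0.058, 0.002]
7,22 [-11.3, -37.7, 3.0] [0.23, -0.068, 0.002]
```

jog_arm(
  series=[
    [[-2.4,-7.7,1.4],[0.046,-0.013,0],0.2],
    [[-4.8,-15.9,2.3],[0.096,-0.028,0],0.2],
    [[-7.2,-24.1,2.9],[0.147,-0.043,0],0.2],
    [[-9.7,-32.2,3],[0.197,-0.058,0],0.2],
    [[-11.3,-37.7,3],[0.23,-0.068,0],0.2],
  ],
)

```text
time_s: 9.97
ee_pos: [521.3, -173.9, 390.0]
ee_rot: [-137.6, 7.0, -106.6]
force: [-2.1, -1.4, -2.1]
gripper_width: 29.3
```

```bash
python3 rock.py 4,22.4 1,23 -2,23.6 -4,24.3 -6,25
```

```text
lean 7.1 rise [ 0.3 -1.7 22.6] dF [-0.7  1.7 -3.2] tq [-0.27  1.02 -0.34] w 29.3 t 9.97
Grise [ 0.2 -1.6 22.6]
4,22.4 [2.6, 9.6, 1.0] [-0.051, 0.018, 0.003]
1,23 [5.0, 17.8, 1.9] [-0.101, 0.033, 0.003]
-2,23.6 [7.4, 26.0, 2.4] [-0.151, 0.048, 0.003]
-4,24.3 [9.0, 31.4, 2.8] [-0.185, 0.058, 0.003]
-6,25 [10.6, 36.8, 3.0] [-0.218, 0.068, 0.003]
```

jog_arm(
  series=[
    [[2.6,9.6,1],[-0.051,0.018,0.003],0.2],
    [[5,17.8,1.9],[-0.101,0.033,0.003],0.2],
    [[7.4,26,2.4],[-0.151,0.048,0.003],0.2],
    [[9,31.4,2.8],[-0.185,0.058,0.003],0.2],
    [[9.8,34,3],[-0.2,0.063,0.003],0.2],
  ],
)

```text
time_s: 10.38
ee_pos: [531.8, -139.6, 394.0]
ee_rot: [-137.6, -5.0, -106.4]
force: [-0.7, 0.1, -0.9]
gripper_width: 28.8
```

```bash
python3 rock.py -3,26.5 0,28.5 0,31 0,34 0,37
```

```text
lean -4.9 rise [ 1.3  0.4 26.1] dF [ 0.7  3.3 -2. ] tq [ 0.25  0.45 -0.  ] w 28.8 t 10.38
Grise [ 1.2  0.5 26.1]
-3,26.5 [-2.3, -5.7, 1.1] [0.033, -0.007, -0.001]
0,28.5 [-4.7, -13.8, 3.4] [0.083, -0.022, -0.001]
0,31 [-4.7, -13.8, 5.9] [0.083, -0.022, -0.001]
0,34 [-4.7, -13.8, 8.9] [0.083, -0.022, -0.001]
0,37 [-4.7, -13.8, 11.9] [0.083, -0.022, -0.001]
```

jog_arm(
  series=[
    [[-2.3,-5.7,1],[0.033,-0.007,0],0.2],
    [[-4.7,-13.8,3.4],[0.083,-0.022,0],0.2],
    [[-4.7,-13.8,5.5],[0.083,-0.022,0],0.2],
    [[-4.7,-13.8,8],[0.083,-0.022,0],0.2],
    [[-4.7,-13.8,10.5],[0.083,-0.022,0],0.2],
  ],
)

```text
time_s: 10.8
ee_pos: [527.3, -153.7, 405.1]
ee_rot: [-137.7, -0.2, -106.4]
force: [-0.0, -0.9, -0.2]
gripper_width: 29.5
```

```bash
python3 rock.py 0,40 0,42
python3 - <<'E'
from plan import *
for n in('scene','top'):
    f=grab(n,n+'8.png')
a=cv2.imread('pics/scene8.png')[100:220,150:310];cv2.imwrite('pics/c14.png',cv2.resize(a,(800,600),interpolation=cv2.INTER_CUBIC))
E
```

```text
lean -0.1 rise [ 0.4 -0.5 36.4] dF [ 1.4  2.2 -1.3] tq [0.17 0.35 0.01] w 29.5 t 10.8
Grise [ 0.3 -0.5 36.4]
0,40 [-0.2, 0.3, 3.9] [0.002, 0.001, -0.001]
0,42 [-0.2, 0.3, 5.9] [0.002, 0.001, -0.001]
```

View pics/c14.png

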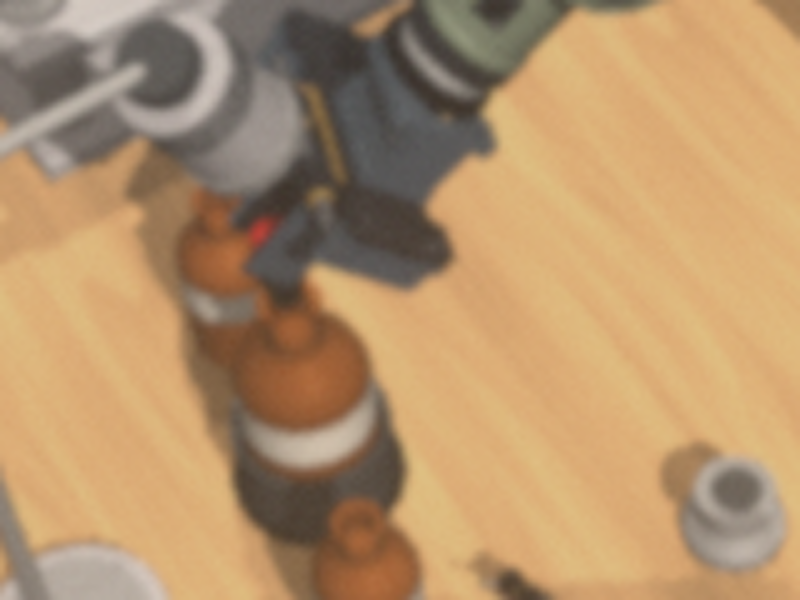

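The bottle is seated at scene (212,180) and the stopper is out or nearly so. I lift a little more, then back off toward the robot, watching the force.

jog_arm(
  series=[
    [[0,0.3,2],[0.002,0,0],0.2],
    [[0,0.3,4],[0.002,0,0],0.2],
    [[-1,0.3,6],[0.002,0,0],0.2],
    [[-4,1,7],[0.002,0,0],0.2],
    [[-8,2,8],[0.002,0,0],0.2],
  ],
)

```text
time_s: 11.32
ee_pos: [519.3, -151.2, 413.5]
ee_rot: [-137.6, -0.1, -106.4]
force: [-0.6, 1.1, -0.4]
gripper_width: 29.1
```

jog_arm(
  series=[
    [[-8,3,2],[0,0,0],0.2],
    [[-16,5,5],[0,0,0],0.2],
    [[-24,7,8],[0,0,0],0.2],
    [[-32,9,11],[0,0,0],0.2],
    [[-40,11,14],[0,0,0],0.2],
  ],
)

```text
time_s: 11.73
ee_pos: [478.2, -140.0, 428.0]
ee_rot: [-137.6, -0.1, -106.4]
force: [0.1, -1.5, -1.0]
gripper_width: 28.9
```

```bash

python3 - <<'E'
from plan import *
s,p,r=cur(); print(p,s['force'],s['gripper_width'],s['qpos'].round(0), 'g',p+r.as_matrix()[:,2]*172)
for n in('scene','top'):
    f=grab(n,n+'9.png')
a=cv2.imread('pics/scene9.png')[100:220,150:310];cv2.imwrite('pics/c15.png',cv2.resize(a,(800,600),interpolation=cv2.INTER_CUBIC))
E
```

```text
[ 478.1971046  -139.96205527  427.98838403] [ 0.05795654 -1.5063987  -0.97370281] 28.943783586938547 [-18.   3. 111.   3.  23.  86.] g [ 589.37890308 -172.78650302  300.92476487]
```

View pics/c15.png

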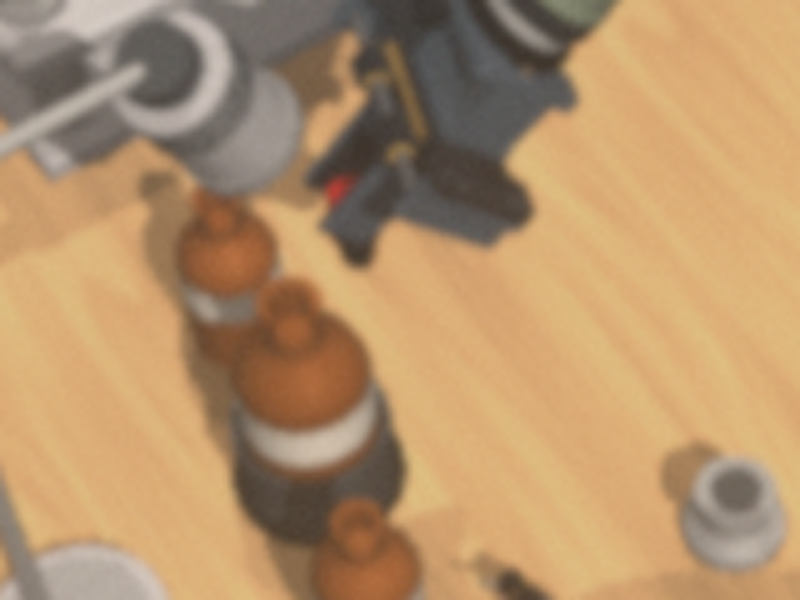

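The stopper is free in the jaws: head at scene (218,138), plug tip (222,151). The bottle's open mouth is at (208,158) and the bottle is seated. Next I refine the tray pose and plan the carry.

```bash
cat > tray.py <<'E'
from plan import *
import pickle
from scipy.optimize import least_squares
S=pickle.load(open('scene0.pkl','rb'));T=pickle.load(open('top0.pkl','rb'))
def cor(x,y,a):
    c,s=np.cos(a),np.sin(a); return np.array([[x+c*u-s*v,y+s*u+c*v,20] for u,v in((100,75),(100,-75),(-100,-75),(-100,75))])
t=np.array([(222,180.5),(261,186),(252.5,238.5),(213,232.5)])
r=least_squares(lambda p:(proj(T,cor(*p))-t).ravel(),[610,214,-.17]); print(r.x,r.fun.round(1))
sp=proj(S,cor(*r.x)); print(sp.round(1).tolist())
a=cv2.imread('pics/scene0.png'); a=cv2.resize(a[235:325,230:340],None,fx=6,fy=6,interpolation=cv2.INTER_CUBIC)
cv2.polylines(a,[np.round((sp-[230,235]+.5)*6).astype(np.int32)],True,(0,0,255),1); cv2.imwrite('pics/tr.png',a)
E
python3 tray.py
cat > carry.py <<'E'
import sys
from plan import *
gx,gy,gz=map(float,sys.argv[1:4]); az=float(sys.argv[4]); mm=float(sys.argv[5])
R=Rt(42.2,az,az-90); plan(tcp([gx,gy,gz],R),R,mm,6)
E
python3 carry.py 600 100 305 8 36
```

```text
[ 6.08166190e+02  2.16637065e+02 -1.67597787e-01] [-0.5 -0.9  0.5 -0.3  0.5  0.7 -0.6  0.5]
[[263.4, 309.2], [245.3, 268.3], [301.4, 246.1], [321.5, 285.0]]
rows needed 6.2 shift [  7.6 223.8   4.1] rot [0.002 0.004 0.425] q [-18.   3. 111.   3.  23.  86.] F [-0.1 -0.5 -1.4]
[1.2, 36.0, 0.7] [0.0, 0.001, 0.068]
[2.4, 71.9, 1.3] [0.001, 0.001, 0.137]
[3.7, 107.9, 2.0] [0.001, 0.002, 0.205]
[4.9, 143.9, 2.6] [0.001, 0.002, 0.273]
[6.1, 179.9, 3.3] [0.001, 0.003, 0.342]
```

View pics/tr.png

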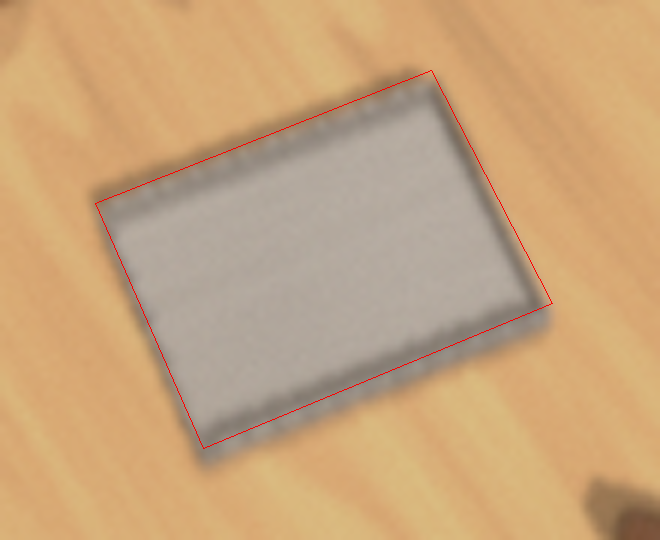

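The tray fit overlays well: centre about (608, 217), yaw -9.6°. Carrying.

jog_arm(
  series=[
    [[0.7,18,1],[0,0,0.035],0.2],
    [[1.7,48,2],[0,0.001,0.09],0.2],
    [[2.7,80,2.5],[0,0.002,0.15],0.2],
    [[3.8,112,3],[0,0.002,0.21],0.2],
    [[5,144,3.5],[0.001,0.002,0.273],0.2],
  ],
)

```text
time_s: 12.25
ee_pos: [482.9, 5.3, 432.1]
ee_rot: [-137.7, -0.0, -90.6]
force: [1.3, -0.2, 0.1]
gripper_width: 29.2
```

```bash
python3 carry.py 608 217 240 18 32
```

```text
rows needed 5.9 shift [ 15.2 176.  -64.7] rot [0.    0.003 0.325] q [ -1.   1. 113.   0.  24.  90.] F [ 1.3 -0.2  0.1]
[2.6, 29.9, -11.0] [0.0, 0.0, 0.055]
[5.2, 59.9, -22.0] [0.0, 0.001, 0.11]
[7.8, 89.8, -33.0] [0.0, 0.001, 0.166]
[10.4, 119.8, -44.0] [0.0, 0.002, 0.221]
[13.0, 149.7, -55.0] [0.0, 0.002, 0.276]
```

jog_arm(
  series=[
    [[2.6,30,-5],[0,0,0.055],0.2],
    [[5.2,60,-14],[0,0.001,0.11],0.2],
    [[7.8,90,-26],[0,0.001,0.166],0.2],
    [[10.4,120,-40],[0,0.002,0.221],0.2],
    [[13,145,-52],[0,0.002,0.27],0.2],
  ],
)

```text
time_s: 12.67
ee_pos: [495.8, 152.2, 379.6]
ee_rot: [-137.8, -0.0, -74.9]
force: [0.7, 0.6, -0.8]
gripper_width: 29.0
```

```bash
python3 carry.py 608 217 130 18 25
```

```text
rows needed 5.0 shift [   2.4   29.1 -122.1] rot [0.    0.001 0.051] q [ 16.   8. 114.  -2.  16.  93.] F [ 0.7  0.6 -0.8]
[0.5, 5.8, -24.3] [0.0, 0.0, 0.01]
[0.9, 11.6, -48.6] [0.0, 0.0, 0.02]
[1.4, 17.4, -72.9] [0.0, 0.001, 0.03]
[1.9, 23.2, -97.3] [0.0, 0.001, 0.041]
[2.3, 29.0, -121.6] [0.0, 0.001, 0.051]
```

Joint 5 would run toward its lower limit if I descend in-plane, so I swing the tool azimuth to about 48° first. The stopper stays vertical.

```bash
python3 carry.py 608 217 200 48 30
```

```text
rows needed 5.5 shift [ 34.9 -21.1 -52.1] rot [-0.     0.001  0.575] q [ 16.   8. 114.  -2.  16.  93.] F [ 0.7  0.6 -0.8]
[6.4, -3.8, -9.5] [-0.0, 0.0, 0.105]
[12.7, -7.7, -19.0] [-0.0, 0.0, 0.209]
[19.1, -11.5, -28.5] [-0.0, 0.0, 0.314]
[25.5, -15.4, -38.0] [-0.0, 0.001, 0.419]
[31.8, -19.2, -47.5] [-0.0, 0.001, 0.524]
```

jog_arm(
  series=[
    [[4,5,-7],[0,0,0.07],0.2],
    [[9,6,-14],[0,0,0.16],0.2],
    [[16,3,-24],[0,0,0.26],0.2],
    [[23,-4,-34],[0,0,0.36],0.2],
    [[28,-11,-44],[0,0,0.45],0.2],
  ],
)

```text
time_s: 13.08
ee_pos: [514.9, 149.0, 347.7]
ee_rot: [-138.9, 0.1, -60.8]
force: [-0.0, -0.4, -0.5]
gripper_width: 29.3
```

```bash
python3 carry.py 608 217 150 48 25
```

```text
rows needed 3.1 shift [ 15.8 -17.8 -70.3] rot [ 0.011 -0.015  0.328] q [ 12.  12. 114.  39.  18.  40.] F [-0.  -0.4 -0.5]
[5.0, -5.7, -22.4] [0.003, -0.005, 0.105]
[10.1, -11.4, -44.8] [0.007, -0.01, 0.209]
[15.1, -17.1, -67.3] [0.01, -0.015, 0.314]
[15.8, -17.8, -70.3] [0.011, -0.015, 0.328]
[15.8, -17.8, -70.3] [0.011, -0.015, 0.328]
```

jog_arm(
  series=[
    [[4,-4.5,-17],[0.003,-0.004,0.08],0.2],
    [[8,-9,-34],[0.005,-0.008,0.16],0.2],
    [[12,-13.5,-52],[0.008,-0.012,0.25],0.2],
    [[15.8,-17.8,-70],[0.011,-0.015,0.328],0.2],
    [[15.8,-17.8,-70],[0.011,-0.015,0.328],0.2],
  ],
)

```text
time_s: 13.5
ee_pos: [531.0, 130.9, 276.6]
ee_rot: [-137.8, -0.0, -41.8]
force: [-0.6, -0.5, -0.7]
gripper_width: 28.9
```

```bash
cat > look.py <<'E'
from plan import *
import sys
k=sys.argv[1]
s,p,r=cur(); Rm=r.as_matrix(); g=p+Rm[:,2]*172; print('g',g.round(1),'tilt',np.degrees(np.arccos(-Rm[2,2])).round(2),'xz',Rm[2,0].round(3),'q',s['qpos'].round(0),'F',s['force'].round(1),'w',s['gripper_width'].round(1),'t',s['time_s'])
dz=65.6
for n in('scene','top'):
    f=grab(n,n+k+'.png'); q=proj(f,[g+[0,0,-dz],g+[0,0,-dz+30],g+[0,0,-dz+66]]); print(n,q.round(1).tolist())
    c=q[1]; x0,y0=int(c[0])-30,int(c[1])-25
    a=cv2.resize(cv2.imread('pics/'+n+k+'.png')[y0:y0+50,x0:x0+60],None,fx=10,fy=10,interpolation=cv2.INTER_CUBIC)
    for v in q: cv2.circle(a,tuple(int(i) for i in ((v-[x0,y0]+.5)*10)),4,(0,255,0),-1)
    cv2.imwrite('pics/l_'+n+k+'.png',a)
E
python3 look.py 10;  python3 carry.py 608 217 75 48 25
```

```text
rows needed 3.0 shift [ -0.3   0.3 -74.2] rot [ 0.     0.    -0.003] q [  6.  19. 116.  70.  29. -11.] F [-0.6 -0.5 -0.7]
[-0.1, 0.1, -25.0] [0.0, 0.0, -0.001]
[-0.2, 0.2, -50.0] [0.0, 0.0, -0.002]
[-0.3, 0.3, -74.2] [0.0, 0.0, -0.003]
[-0.3, 0.3, -74.2] [0.0, 0.0, -0.003]
[-0.3, 0.3, -74.2] [0.0, 0.0, -0.003]Traceback (most recent call last):
  File "look.py", line 4, in <module>
    s,p,r=cur(); Rm=r.as_matrix(); g=p+Rm[:,2]*172; print('g',g.round(1),'tilt',np.degrees(np.arccos(-Rm[2,2])).round(2),'xz',Rm[2,0].round(3),'q',s['qpos'].round(0),'F',s['force'].round(1),'w',s['gripper_width'].round(1),'t',s['time_s'])
                                                                                                                                                                                                  ^^^^^^^^^^^^^^^^^^^^^^^^
AttributeError: 'float' object has no attribute 'round'
```

```bash
sed -i "s/s\['gripper_width'\].round(1)/s['gripper_width']/" look.py; python3 look.py 10
```

```text
g [608.1 216.9 149.2] tilt 42.2 xz 0.001 q [  6.  19. 116.  70.  29. -11.] F [-0.6 -0.5 -0.7] w 28.903297442387366 t 13.5
scene [[283.4, 268.3], [283.6, 264.2], [283.8, 259.2]]
top [[235.5, 207.0], [234.7, 205.9], [233.7, 204.5]]
```

View pics/l_scene10.png

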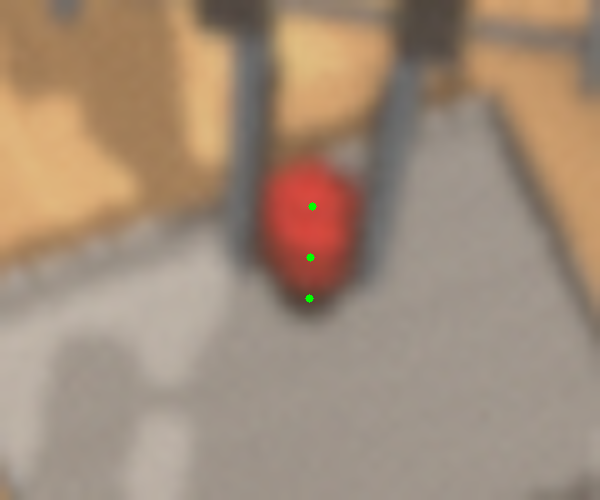

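View pics/l_top10.png

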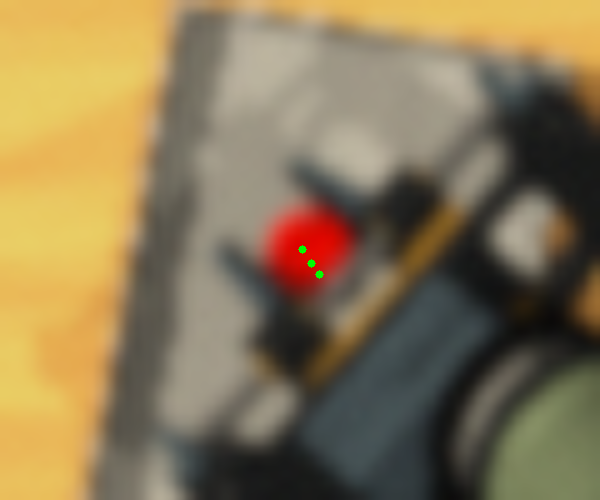

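The stopper hangs upright in the jaws, with head and tip at the predicted scene pixels (284,259)-(283,268), over the middle of the tray. Lowering.

jog_arm(
  series=[
    [[0,0,-16],[0,0,0],0.2],
    [[0,0,-34],[0,0,0],0.2],
    [[0,0,-52],[0,0,0],0.2],
    [[0,0,-64],[0,0,0],0.2],
    [[0,0,-68],[0,0,0],0.2],
  ],
)

```text
time_s: 14.02
ee_pos: [530.8, 130.3, 206.3]
ee_rot: [-138.2, 0.3, -42.3]
force: [-0.1, 0.5, -0.4]
gripper_width: 29.4
```

jog_arm(
  series=[
    [[0,0,-1],[0,0,0],0.2],
    [[0,0,-2],[0,0,0],0.2],
    [[0,0,-3],[0,0,0],0.2],
    [[0,0,-4],[0,0,0],0.2],
    [[0,0,-5],[0,0,0],0.2],
  ],
)

```text
time_s: 14.43
ee_pos: [531.0, 130.4, 202.1]
ee_rot: [-138.1, 0.2, -42.3]
force: [-0.5, 0.2, -0.2]
gripper_width: 29.4
```

```bash
python3 look.py 11
```

```text
g [607.9 215.7  74. ] tilt 41.88 xz -0.004 q [  6.  26. 120.  90.  27. -34.] F [-0.5  0.2 -0.2] w 29.411811652825413 t 14.4333
scene [[282.9, 277.7], [283.0, 273.9], [283.2, 269.2]]
top [[237.7, 209.6], [237.0, 208.6], [236.1, 207.4]]
```

View pics/l_scene11.png

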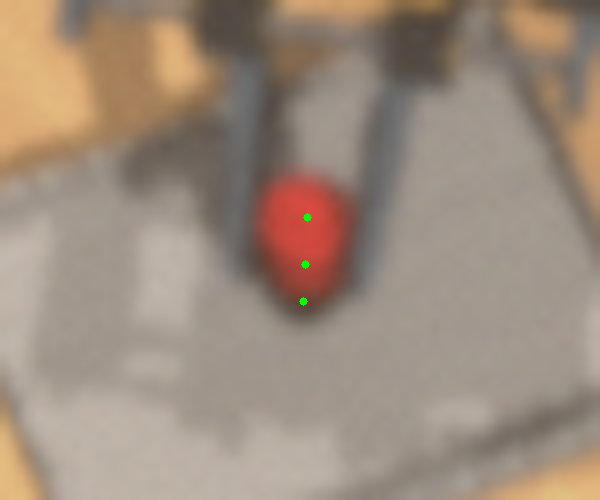

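jog_arm(
  series=[
    [[0,0,-1],[0,0,0],0.2],
    [[0,0,-2],[0,0,0],0.2],
    [[0,0,-3],[0,0,0],0.2],
    [[0,0,-4],[0,0,0],0.2],
    [[0,0,-4],[0,0,0],0.2],
  ],
)

```text
time_s: 14.95
ee_pos: [530.8, 130.3, 197.4]
ee_rot: [-138.2, 0.3, -42.3]
force: [-1.0, 0.4, -0.6]
gripper_width: 29.1
```

jog_arm(
  series=[
    [[0,0,-0.5],[0,0,0],0.2],
    [[0,0,-1],[0,0,0],0.2],
    [[0,0,-1.5],[0,0,0],0.2],
    [[0,0,-1.5],[0,0,0],0.2],
    [[0,0,-1.5],[0,0,0],0.2],
  ],
)

```text
time_s: 15.37
ee_pos: [530.9, 130.3, 196.3]
ee_rot: [-138.1, 0.3, -42.3]
force: [-1.0, 0.1, 4.1]
gripper_width: 29.0
```

Contact at 4 N at the expected height. I ease the grip first, then open slowly.

jog_arm(
  series=[
    [[0,0,0],[0,0,0],0.2],
    [[0,0,0],[0,0,0],0.2],
    [[0,0,0],[0,0,0],0.2],
    [[0,0,0],[0,0,0],0.2],
    [[0,0,0],[0,0,0],0.2],
  ],
  squeeze=3,
)

```text
time_s: 15.78
ee_pos: [531.0, 130.3, 196.3]
ee_rot: [-138.1, 0.3, -42.3]
force: [-0.9, -0.1, 0.4]
gripper_width: 30.1
```

jog_arm(
  series=[
    [[0,0,0],[0,0,0],0.325],
    [[0,0,0],[0,0,0],0.335],
    [[0,0,0],[0,0,0],0.345],
    [[0,0,0],[0,0,0],0.355],
    [[0,0,0],[0,0,0],0.37],
  ],
)

```text
time_s: 16.2
ee_pos: [530.9, 130.3, 196.1]
ee_rot: [-138.1, 0.3, -42.3]
force: [0.1, -0.3, 0.2]
gripper_width: 33.3
```

```bash
python3 look.py 12
```

```text
g [607.6 215.6  68. ] tilt 41.85 xz -0.005 q [  6.  27. 121.  92.  27. -36.] F [ 0.1 -0.3  0.2] w 33.31887755975622 t 16.2
scene [[282.9, 278.4], [283.1, 274.6], [283.3, 270.0]]
top [[237.8, 209.9], [237.1, 208.9], [236.2, 207.7]]
```

View pics/l_scene12.png

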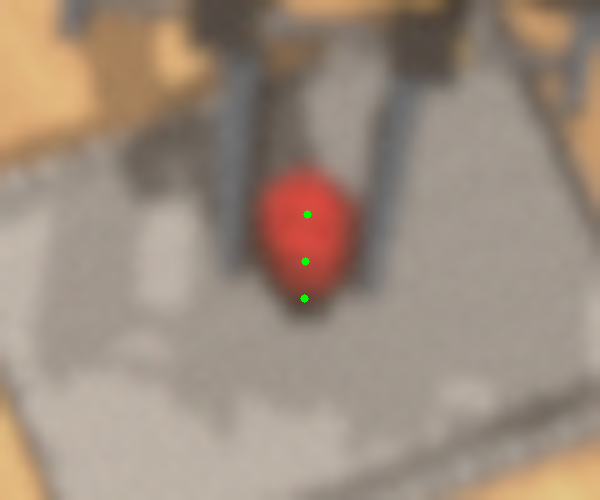

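View pics/l_top12.png

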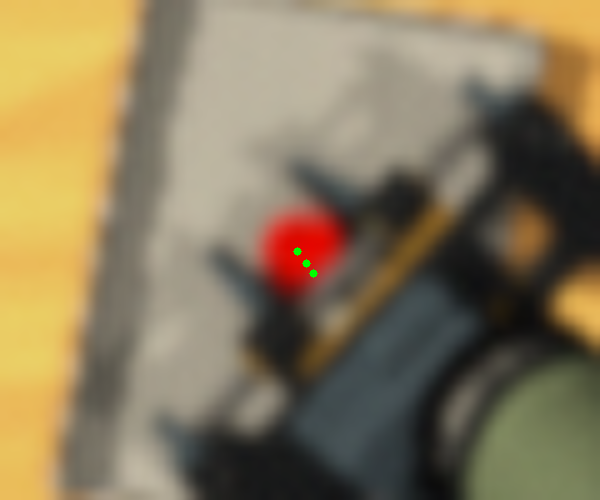

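The stopper stands upright on its own between the opened fingers, at scene (283,274). I open fully and back straight out along the tool axis.

jog_arm(
  series=[
    [[0,0,0],[0,0,0],0.42],
    [[0,0,0],[0,0,0],0.5],
    [[0,0,0],[0,0,0],0.6],
    [[0,0,0],[0,0,0],0.75],
    [[0,0,0],[0,0,0],0.9],
  ],
)

```text
time_s: 16.72
ee_pos: [530.9, 130.3, 196.2]
ee_rot: [-138.1, 0.3, -42.3]
force: [0.8, 0.2, 0.2]
gripper_width: 62.0
```

jog_arm(
  series=[
    [[-3,-3.3,5],[0,0,0],0.9],
    [[-9,-10,15],[0,0,0],0.9],
    [[-17,-19,28],[0,0,0],0.9],
    [[-25,-28,42],[0,0,0],0.9],
    [[-34,-38,56],[0,0,0],0.9],
  ],
)

```text
time_s: 17.13
ee_pos: [496.3, 91.9, 252.9]
ee_rot: [-138.2, 0.3, -42.3]
force: [-0.0, -0.4, 0.6]
gripper_width: 81.9
```

jog_arm(
  series=[
    [[-8,-9,15],[0,0,0],0.9],
    [[-16,-18,32],[0,0,0],0.9],
    [[-24,-26,50],[0,0,0],0.9],
    [[-30,-32,68],[0,0,0],0.9],
    [[-34,-36,84],[0,0,0],0.9],
  ],
)

```text
time_s: 17.55
ee_pos: [461.2, 55.2, 338.2]
ee_rot: [-138.2, 0.2, -42.3]
force: [0.6, 1.1, 0.6]
gripper_width: 82.4
```

jog_arm(
  series=[
    [[0,-5,10],[0,0,0],0.9],
    [[0,-10,20],[0,0,0],0.9],
    [[0,-10,20],[0,0,0],0.9],
    [[0,-10,20],[0,0,0],0.9],
    [[0,-10,20],[0,0,0],0.9],
  ],
)

```text
time_s: 17.97
ee_pos: [460.8, 45.2, 357.6]
ee_rot: [-138.2, 0.3, -42.3]
force: [-0.3, -0.4, -0.1]
gripper_width: 82.3
```

```bash
python3 - <<'E'
from plan import *
s,p,r=cur(); print(p,s['force'],s['time_s'])
for n in('scene','top'): grab(n,n+'13.png')
E
```

```text
[460.78354368  45.2456759  357.6008948 ] [-0.2920451  -0.38291796 -0.06334335] 17.9667
```

View pics/scene13.png

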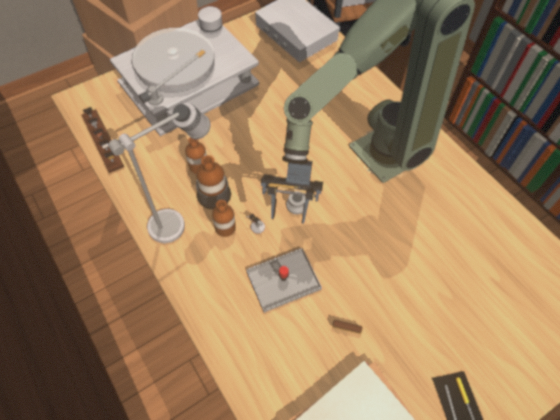

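View pics/top13.png

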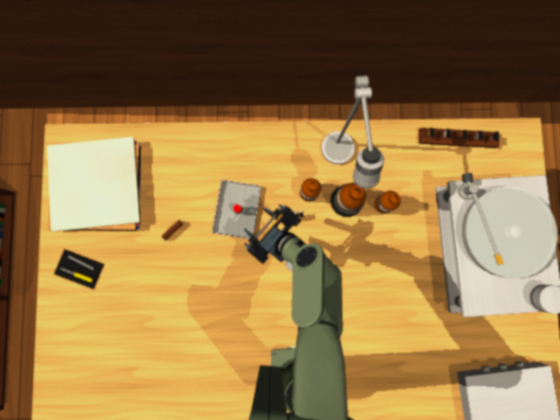

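The stopper stands in the tray at scene (284,272) and top (237,209). The bottle is seated, and the lamp, headshell, puck and brush look unmoved. I do a numeric check and then hand in.

```bash
python3 - <<'E'
from h import *
a=cv2.imread('pics/scene0.png',0);b=cv2.imread('pics/scene13.png',0)
for k,(x,y,w,h) in dict(bottle=(198,168,32,40),botA=(211,200,26,38),lamp=(108,100,100,45),base=(145,205,42,40),headshell=(247,210,20,24),brush=(328,315,38,20)).items():
    t=a[y:y+h,x:x+w]; m=cv2.matchTemplate(b[y-4:y+h+4,x-4:x+w+4],t,cv2.TM_CCOEFF_NORMED); _,v,_,l=cv2.minMaxLoc(m); print(k,round(v,3),(l[0]-4,l[1]-4))
c=cv2.imread('pics/scene13.png')[250:300,255:315]; cv2.imwrite('pics/fin.png',cv2.resize(c,None,fx=10,fy=10,interpolation=cv2.INTER_CUBIC))
E
```

```text
bottle 0.947 (0, 0)
botA 0.999 (0, 0)
lamp 0.999 (0, 0)
base 0.996 (0, 0)
headshell 0.999 (0, 0)
brush 0.999 (0, 0)
```

View pics/fin.png

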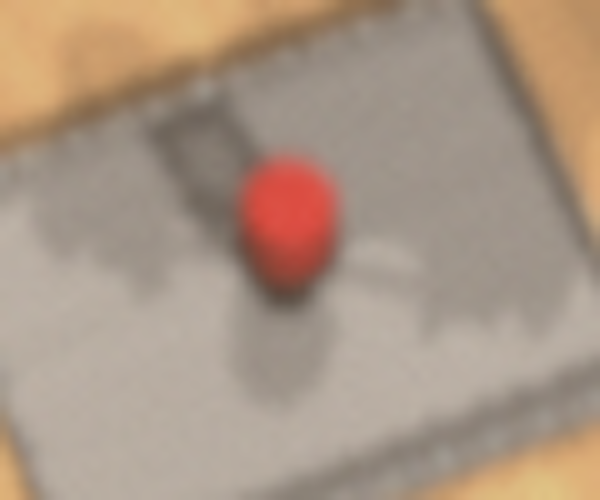

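The close-up shows the stopper standing upright in the tray (scene (284,273)), and everything I checked is in place.

```bash
python3 -c "
from workcell import env
print(env.job_done())"
```

```text
the job is handed in; nothing more can be done
None
```

The stopper is out of the bottle and standing upright near the middle of the steel tray, and the job was handed in at about 18 s of the 67 s allowed. I reached in under the lamp with the tool tilted 42° and gripped the stopper's head. I then rocked it 5 to 10° each way while raising it, and carried it to the tray. It touched down at about 4 N before I opened the fingers.

- **Extraction:** the first few leans gained little height. The upward pull reached about 12 N, below the bottle's weight of about 14 N, and the pictures showed the bottle seated throughout.
- **Final checks:** comparing scene pictures from before and after, the bottle, the smaller bottle on its +y side, the lamp, the lamp base, the headshell and the brush all showed zero pixel shift. The bottle's match score was a little lower (0.947), which I put down to changed shadow or label lighting.
- **Not measured:** I checked the puck only by eye, because the gripper was partly in front of it in the last pictures. I judged the lamp clear from the pictures and the forces, with no direct contact reading.

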